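# Pull a cracked knob cap off the saw bench's control box

### The arm

A 6-joint arm with a two-finger parallel gripper is mounted at the origin on the work surface. World frame = base frame: x ahead of the robot, y to its left, z up, the work surface at z = 0. Lengths are in m, angles in rad, forces in N, time in s.
With the tool pointing down it reaches from about 0.25 to 0.725 m from the base axis. Payload 4 kg.
Tool frame: the origin (TCP) lies at the centre of the arm's flange, where the gripper is bolted on; the fingertips stand 173 mm ahead of it and the grasp point (between the pads) lies 155 mm ahead of it; x points along the fingers, z is the direction in which the jaws open and shut, and the axes are right-handed (so a half turn about x gives the same grasp; the last joint's range is limited). The gripper opens to 85 mm and grips with 20 to 120 N. Pads are 22 mm wide; open, the fingers measure 114 mm over their backs; the gripper's body (76 mm by 85 mm) begins 54 mm behind the grasp point. The pads swing forward as they close: fully open they stand 13 mm farther back than shut.
Start: joints at [1.268, 0.241, 0.005, 1.335, 0, 1.571], TCP at [0.149, 0.477, 0.405] pointing down, gripper open.
Joint ranges: [-2.72, 2.72], [-1.05, 1.87], [-1.09, 1.28], [-1.99, 2.15], [-1.42, 1.44], [-3.14, 3.14]. Speed limits (rad/s): [2.79, 2.79, 3.14, 3.14, 3.14, 3.14].

### API

Orientations are given as a unit quaternion [x, y, z, w].
In Python, from workcell import bot gives the robot as it stands.
- The arm moves only by the tool arm_command, never from a script. Its argument "moves" is one flat list of numbers, 7 for each row, row after row: the shift along the tool's x, y, z in m, then the turn, a rotation vector about the tool's x, y, z in rad, then the closure, from -1 (fully open) to 1 (shut). A call has 1 to 20 rows; each row shifts and turns the pose as measured when the row begins, along the tool's axes as they then stand; what a row does not reach is not made up. A row lasts 1/12 s, in which the tool goes at most 41.7 mm and 7.16 degrees, less where a joint would pass 70% of its speed; a pose out of reach is approached as far as the arm can. A call with a gripper value outside its range is refused whole. The fingers move at their own pace and stop on an object; the grip force is fixed at half the most. Time passes only in rows, so rows that do not move let the fingers close. It gives the time, the measured TCP pose, the force and the opening at its end, in the units of the state.
- bot.get_obs(): the state, without advancing time (a new reading comes with each control period).
- bot.camera(name): name is "side" or "top" or "wrist"; returns the picture (384x512x3 uint8, red, green, blue); there is no depth.
- bot.get_calibration(name): a dict with "mtx" (3x3 intrinsics, pixels), "world_from_camera" (4x4, takes a point from camera to world coordinates); the wrist camera has in their place "mount" (4x4, takes a point from camera to tool coordinates, whose origin is the TCP and whose axes are the tool frame's). Camera axes: x right, y up, looking along -z (the intrinsics and any distortion apply to the point x, -y, -z); pixel columns grow to the right and rows downward; lengths in m; the calibration is good to about 2 mm. A picture is of the moment at which its call begins: read the wrist's pose just before it. get_calibration takes no time and is no camera call.
- bot.job_done(): hands the job in, once; it reports no verdict.
The state is a dict: "clock": time; "joint_pos": joint angles; "joint_vel": joint speeds; "tau": joint torques, N m; "eef_pos": TCP position; "tool_rot": TCP orientation; "ft_force": force on the tool from outside, world axes, zero at the start; "ft_torque": the same for the moment, N m; "grip_width": finger opening in m.
Only numpy, scipy, OpenCV 4.12 (cv2) and the standard library are available. Lean on these libraries where they do the work, as an engineer would, in place of code of your own. Each camera call takes 0.05 s, during which the arm holds its last target.

### The job

The red knob cap on the grey control box is cracked: take the teal puller by its handle, slide its fork along the top of the box under the cap until the puller's brass stop presses lightly on the cap, and pull straight up until the cap pops off its spindle. Carry the cap level on the fork to the white tray, set it down gently standing on its hub and draw the fork out from under it, then stand the puller back on its dark rubber pad. Keep the puller upright, push and pull only gently, do not touch either cap with the gripper, and leave the black cap and the other things where they are.

Things in the scene. Friction and masses are not known exactly. Their poses are not given: they have to be found in the camera images.
- unit: Grey fixed control box, 150 (x) x 230 (y) x 55 mm high, with a flat level top (the deck). Origin: centre of its underside; x and y along its sides, x away from the robot at yaw 0. Two brass spindles 10 mm in diameter and 12 mm high stand on the deck, each carrying one knob cap.
- seat_a (a point): Foot of one spindle, on the deck: 20 mm to +x and 55 mm to -y from the box's centre, in the box's own axes. Either cap may be on it.
- seat_b (a point): Foot of the other spindle, on the deck: 20 mm to +x and 55 mm to +y from the box's centre. The deck reaches 95 mm from each spindle towards the box's -x edge.
- red_cap: The cracked red knob cap, 50 g, mushroom shaped: a hub 22 mm in diameter and 9 mm high, then a round head 38 mm in diameter from 9 to 23 mm up; so a 9 mm gap runs under the head. Origin: centre of the hub's underside, on the deck when seated; z up. Which spindle it is on varies. Spring catches in the hub hold it: about 10 to 16 N straight up frees it within 7 mm of rise.
- black_cap: A black knob cap of the same shape and fit on the other spindle; a bystander.
- puller: Loose teal C-shaped puller, 0.25 to 0.37 kg, 92 mm tall, standing on the pad. Origin: on its underside, under the handle's middle; z up, x towards its open mouth. Back wall x -43 to -37 mm, 46 mm wide; roof z 38 to 44 mm, x -43 to +14. A brass stop plate (30 mm wide, z 9 to 35) stands on a stiff screw before the back wall, the screw's knob sticks out behind, to x -61 to -79.
- puller_fork (a point): Middle of the slot of the puller's fork, at its underside (same place and axes as the puller's origin). Two flat tines 6 mm thick (z 0 to 6 mm), slot 26 mm wide between them, straight to x = +8 mm, then splayed outwards, 4.5 mm thick, to x = +17 mm; 46 mm wide over the straight tines.
- puller_grip (a point): Middle of the puller's black handle, 70 mm above its underside. The handle is a block 30 mm along x, 20 mm along y, z 44 to 92 mm, with a teal top. Grip it across y from above.
- pad_top (a point): Centre of the top of the fixed dark rubber pad, 120 x 120 mm and 4 mm thick, the puller's place. Pad and tray may swap sides.
- tray_in (a point): Centre of the inner floor of the fixed white tray, outside 170 x 170 x 22 mm, walls and floor 4 mm thick; x and y along its sides. It is empty.
- tape: Yellow tape measure, 60 x 34 x 56 mm, origin at centre of its underside. Bystander.
- glue: White glue bottle, 56 mm in diameter, 170 mm high, origin at centre of its underside. Bystander.
- tin: Green tin, 76 mm in diameter, 90 mm high, origin at centre of its underside. Bystander.
- clamp_block: Wooden block 75 x 110 x 30 mm with a teal clamp on it, 132 mm high in all, origin at centre of its underside. Bystander.
- driver: Red-handled screwdriver lying down, about 200 mm long, x along its shaft. Bystander.
- screw_bowl: Steel bowl, 90 mm in diameter, 35 mm high, origin at centre of its underside. Bystander.
- tray: The same white tray as a whole; origin: centre of its underside.
Things that resemble listed ones, but are neither listed nor needed, are in the scene too. There is more than one size of the red_cap; the one meant has the size given above.

How it is judged:
By the outcome, as a careful person would: the job done as asked, in the order asked, and still so for the second after the job is handed in, with the robot touching nothing.
It also fails if it takes over 72 s, if anything falls off the work surface, if the arm or the gripper's body presses on something with over 40 N, if the wrist force passes 120 N, or if a joint passes its speed limit or range.

## Working session

There is one attempt and no reset: what is moved stays moved. The work goes in short steps, Python scripts to look and compute and a tool call to move; the robot and the scene stay as the last step left them, time stands still between calls to the robot, and variables do not carry over. Pictures are saved under pics/ and viewed, and the job is handed in when it is done.

Besides the shell and the picture viewer there is one more tool, called in YAML: its name, and indented under it one key for each argument. arm_command: Moves the arm, as the interface text tells. Its arguments: {"type":"object","properties":{"moves":{"type":"array"}},"required":["moves"]}

```bash
mkdir -p pics; ls
cat > h.py <<'E'
import numpy as np,cv2
from workcell import bot
def snap(n,f):
    im=bot.camera(n); cv2.imwrite('pics/'+f,im[:,:,::-1]); return im
E
python3 - <<'E'
from h import *
o=bot.get_obs(); print(o)
for n in ('top','side'):
    im=snap(n,n+'0.png'); print(bot.get_calibration(n))
im=snap('wrist','wrist0.png');print(bot.get_calibration('wrist'))
E
```

```text
pics
{'clock': 0.0, 'joint_pos': array([ 1.26799286e+00,  2.41447282e-01,  3.70566004e-03,  1.33518708e+00,
       -1.90622914e-05,  1.57080681e+00]), 'joint_vel': array([ 0.0003638 ,  0.000662  , -0.00100793,  0.00186499,  0.00077775,
        0.00098739]), 'tau': array([-1.05045465e-04, -3.72322476e+01,  2.52406132e+01,  1.68596936e-02,
        1.43644647e-04,  1.02107347e-06]), 'eef_pos': array([0.14902143, 0.47699663, 0.40378834]), 'tool_rot': array([-0.41931713,  0.57029758,  0.41841308,  0.56909077]), 'ft_force': array([-0.18504405, -0.34127523,  0.44900253]), 'ft_torque': array([-0.01007527,  0.05870198,  0.04140759]), 'grip_width': 0.08546683825127542}
{'mtx': array([[405.57788431,   0.        , 258.54982065],
       [  0.        , 405.57788431, 192.54263544],
       [  0.        ,   0.        ,   1.        ]]), 'world_from_camera': array([[-0.02139465,  0.98974859, -0.14120908,  0.42217269],
       [-0.99937514, -0.02514656, -0.02483903,  0.05259522],
       [-0.02813532,  0.14058942,  0.98966814,  1.06747862],
       [ 0.        ,  0.        ,  0.        ,  1.        ]])}
{'
[... 241 characters left out ...]
,
       [-0.39029933,  0.62173874, -0.67904888, -1.00531562],
       [ 0.00193169,  0.7380964 ,  0.6746925 ,  1.15137452],
       [ 0.        ,  0.        ,  0.        ,  1.        ]])}
{'mtx': array([[276.46698578,   0.        , 252.51839381],
       [  0.        , 276.46698578, 192.7518127 ],
       [  0.        ,   0.        ,   1.        ]]), 'mount': array([[-7.40354953e-04,  2.66096864e-01, -9.63946010e-01,
         3.10205979e-02],
       [ 3.62679843e-04,  9.63946283e-01,  2.66096661e-01,
         6.84660750e-02],
       [ 9.99999660e-01, -1.52597807e-04, -8.10170374e-04,
        -4.32680592e-04],
       [ 0.00000000e+00,  0.00000000e+00,  0.00000000e+00,
         1.00000000e+00]])}
```

View pics/top0.png

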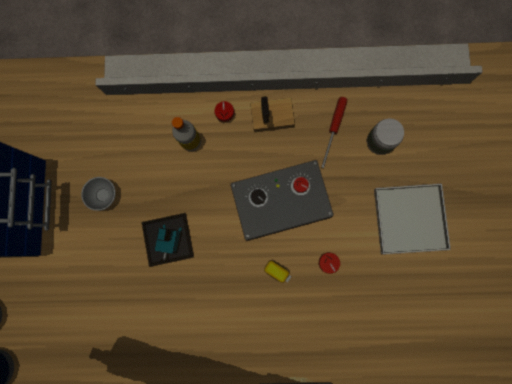

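View pics/side0.png

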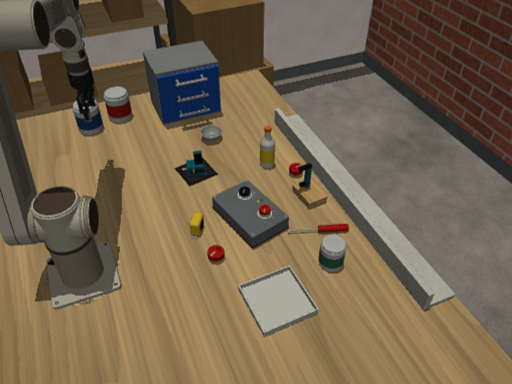

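View pics/wrist0.png

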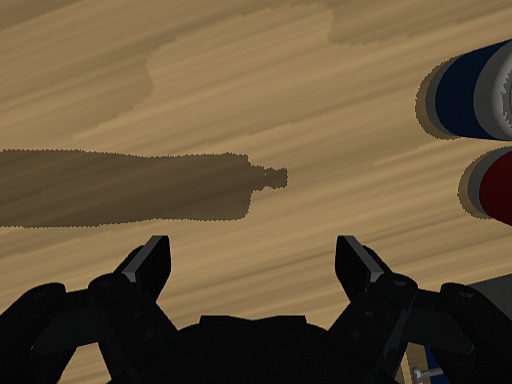

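Run:
```python
import cv2,numpy as np
t=cv2.imread('pics/top0.png'); s=cv2.imread('pics/side0.png')
a=cv2.resize(t[200:280,130:210],(400,400),interpolation=cv2.INTER_CUBIC)
b=cv2.resize(t[150:250,220:345],(500,400)[:2],interpolation=cv2.INTER_CUBIC)[:, :400]
cv2.imwrite('pics/c0.png',np.hstack([a,b]))
a=cv2.resize(s[135:195,165:225],(400,400),interpolation=cv2.INTER_CUBIC)
b=cv2.resize(s[170:250,205:285],(400,400),interpolation=cv2.INTER_CUBIC)
cv2.imwrite('pics/c1.png',np.hstack([a,b]))
```

```text
(no output)
```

View pics/c0.png

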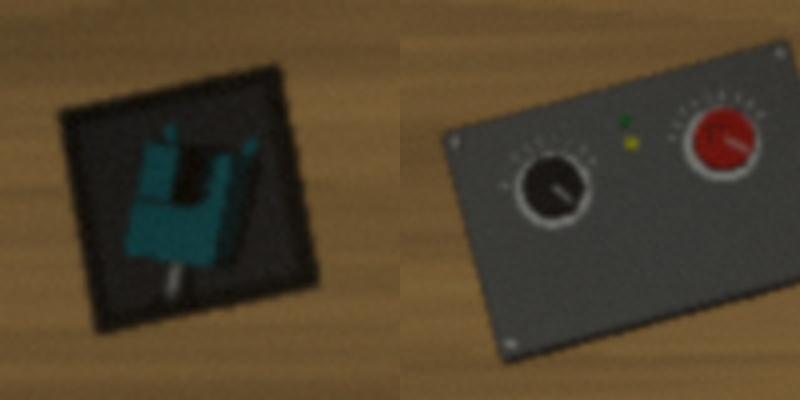

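View pics/c1.png

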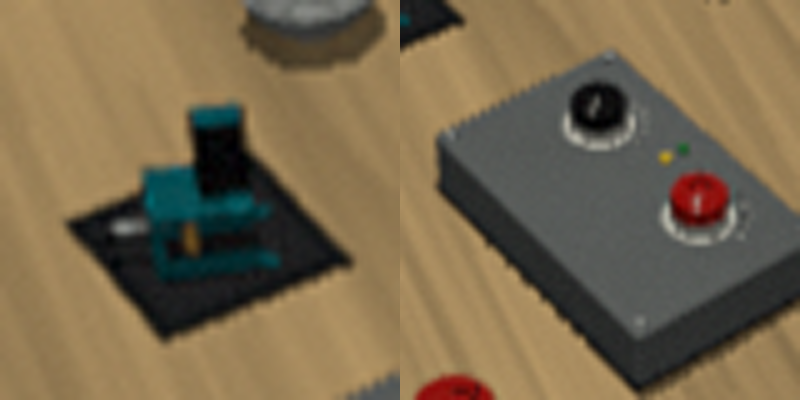

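```bash
cat >> h.py <<'E'
from scipy.spatial.transform import Rotation as R
def campose(n,o=None):
    c=bot.get_calibration(n)
    if n!='wrist': return c['mtx'],c['world_from_camera']
    T=np.eye(4);T[:3,:3]=R.from_quat(o['tool_rot']).as_matrix();T[:3,3]=o['eef_pos']
    return c['mtx'],T@c['mount']
def ray(cp,uv):
    K,T=cp;uv=np.atleast_2d(np.asarray(uv,float))
    d=np.c_[(uv[:,0]-K[0,2])/K[0,0],-(uv[:,1]-K[1,2])/K[1,1],-np.ones(len(uv))]@T[:3,:3].T
    return T[:3,3],d
def onz(cp,uv,z):
    p,d=ray(cp,uv); return p+d*((z-p[2])/d[:,2])[:,None]
def proj(cp,P):
    K,T=cp;P=np.atleast_2d(np.asarray(P,float));c=(P-T[:3,3])@T[:3,:3]
    return np.c_[K[0,0]*c[:,0]/-c[:,2]+K[0,2],K[1,1]*-c[:,1]/-c[:,2]+K[1,2]]
def tri(views):
    A=np.zeros((3,3));b=np.zeros(3);L=[]
    for cp,uv in views:
        p,d=ray(cp,uv);d=d[0]/np.linalg.norm(d[0]);M=np.eye(3)-np.outer(d,d);A+=M;b+=M@p;L.append((p,M))
    x=np.linalg.solve(A,b);return x,[np.linalg.norm(M@(x-p)) for p,M in L]
def cont(m,amin=20):
    cs,_=cv2.findContours(m.astype(np.uint8),cv2.RETR_EXTERNAL,cv2.CHAIN_APPROX_NONE)
    return sorted([c for c in cs if cv2.contourArea(c)>amin],key=cv2.contourArea,reverse=True)
def hsv(im): return cv2.cvtColor(im,cv2.COLOR_RGB2HSV)
def rd(f): return cv2.imread('pics/'+f)[:,:,::-1].copy()
E
python3 - <<'E'
from h import *
for n in('top','side'):
    im=rd(n+'0.png');h=hsv(im);cp=campose(n)
    m=((h[...,0]<8)|(h[...,0]>172))&(h[...,1]>170)&(h[...,2]>90)
    for c in cont(m):
        x,y,w,hh=cv2.boundingRect(c);(e,ax,_)=cv2.fitEllipse(c)
        print(n,'red',np.round(e,1),np.round(ax,1),cv2.contourArea(c), onz(cp,[e],.078)[0].round(3), 'diam@78',onz(cp,[(x,y+hh/2),(x+w,y+hh/2)],.078).round(3).tolist())
    m=(h[...,0]>82)&(h[...,0]<100)&(h[...,1]>110)&(h[...,2]>40)
    for c in cont(m,15): print(n,'teal',cv2.boundingRect(c),cv2.contourArea(c))
cp=campose('top');
# pad corners z=.004, box top corners z=.055, tray
s=5
pad=[(130+62/5,200+113/5),(130+280/5,200+68/5),(130+318/5,200+283/5),(130+100/5,200+332/5)]
P=onz(cp,pad,.004);print(P.round(4),P.mean(0))
bx=[(220+443/4,150+132/4)];
E
```

```text
top red [329.6 262.7] [18.9 19.6] 288.5 [ 0.389 -0.089  0.078] diam@78 [[0.389, -0.066, 0.078], [0.388, -0.114, 0.078]]
top red [223.6 109.6] [15.2 17.2] 162.5 [0.779 0.162 0.078] diam@78 [[0.778, 0.184, 0.078], [0.777, 0.138, 0.078]]
top red [300.4 184. ] [12.3 13.4] 113.0 [ 0.582 -0.026  0.078] diam@78 [[0.581, -0.01, 0.078], [0.58, -0.045, 0.078]]
top red [337.6 115.9] [ 2.6 29.2] 43.5 [ 0.753 -0.126  0.078] diam@78 [[0.753, -0.114, 0.078], [0.752, -0.142, 0.078]]
top teal (155, 229, 21, 24) 250.0
side red [215.4 251.2] [12.4 15.5] 150.0 [ 0.377 -0.136  0.078] diam@78 [[0.357, -0.129, 0.078], [0.4, -0.147, 0.078]]
side red [333.3 227. ] [ 5.7 37.4] 145.0 [ 0.743 -0.187  0.078] diam@78 [[0.699, -0.17, 0.078], [0.787, -0.207, 0.078]]
side red [294.3 167.1] [ 8.4 10.3] 50.5 [0.761 0.117 0.078] diam@78 [[0.743, 0.122, 0.078], [0.778, 0.107, 0.078]]
side red [264.4 208.4] [ 7.2 10.3] 50.0 [ 0.581 -0.03   0.078] diam@78 [[0.564, -0.026, 0.078], [0.596, -0.04, 0.078]]
side teal (186, 160, 21, 16) 100.0
side teal (305, 169, 6, 14) 30.0
[[0.5015 0.388  0.004 ]
 [0.5226 0.2723 0.004 ]
 [0.4098 0.252  0.004 ]
 [0.387  0.3659 0.004 ]] [0.45523181 0.31955012 0.004     ]
```

```bash
cat >> h.py <<'E'
def toolR(yaw,flip=1): # x down; tool y = flip * (cos yaw, sin yaw)
    x=np.array([0,0,-1.]);y=flip*np.array([np.cos(yaw),np.sin(yaw),0]);return np.c_[x,y,np.cross(x,y)]
def plan(pos,yaw,flip=1,o=None):
    o=o or bot.get_obs();M=R.from_quat(o['tool_rot']).as_matrix()
    d=M.T@(np.asarray(pos)-o['eef_pos']);r=R.from_matrix(M.T@toolR(yaw,flip)).as_rotvec()
    print('shift',d.round(4),'rot',r.round(4),'deg',np.degrees(np.linalg.norm(r)).round(1));return d,r
E
python3 - <<'E'
from h import *
o=bot.get_obs();print(R.from_quat(o['tool_rot']).as_matrix().round(3))
cp=campose('top')
im=rd('top0.png')
for y,x in((170,280),(215,300)):print(im[y,x])
h=hsv(im)
g=cv2.cvtColor(im,cv2.COLOR_RGB2GRAY)
m=(h[...,1]<45)&(h[...,2]<110);mm=np.zeros_like(m);mm[150:250,220:345]=1
c=cont(cv2.morphologyEx((m&mm).astype(np.uint8),cv2.MORPH_CLOSE,np.ones((9,9))))[0];r=cv2.minAreaRect(c);b=cv2.boxPoints(r);print(r);print(onz(cp,b,.055).round(4),onz(cp,[r[0]],.055))
m=(h[...,1]<60)&(h[...,2]>110);mm[:]=0;mm[170:265,360:460]=1
c=cont(cv2.morphologyEx((m&mm).astype(np.uint8),cv2.MORPH_CLOSE,np.ones((9,9))))[0];r=cv2.minAreaRect(c);b=cv2.boxPoints(r);print(r);print(onz(cp,b,.022).round(4),onz(cp,[r[0]],.022))
plan([.40,.31,.38],.19,1);plan([.48,.32,.40],.19,-1)
E
```

```text
[[-0.    -0.954  0.298]
 [-0.002  0.298  0.954]
 [-1.    -0.    -0.002]]
[60 56 50]
[57 59 55]
((285.5322265625, 198.385009765625), (58.206634521484375, 98.45650482177734), 74.23281860351562)
[[ 0.591   0.1493  0.055 ]
 [ 0.6536 -0.0929  0.055 ]
 [ 0.5099 -0.1258  0.055 ]
 [ 0.449   0.1116  0.055 ]] [[0.55009058 0.01052385 0.055     ]]
((410.8828430175781, 219.8011932373047), (61.99067687988281, 62.747501373291016), 86.05481719970703)
[[ 0.5675 -0.2286  0.022 ]
 [ 0.5746 -0.3893  0.022 ]
 [ 0.4167 -0.3867  0.022 ]
 [ 0.4093 -0.2294  0.022 ]] [[ 0.49118876 -0.30860231  0.022     ]]
shift [ 0.0242 -0.2894 -0.0846] rot [ 2.6488e+00 -5.0000e-04  2.2000e-03] deg 151.8
shift [ 0.0041 -0.3627 -0.0512] rot [-4.928e-01 -1.600e-03 -4.000e-04] deg 28.2
```

arm_command:
  moves: [0,-0.036,-0.005,0,0,0,-1,0,-0.036,-0.005,0,0,0,-1,0,-0.036,-0.005,0,0,0,-1,0,-0.036,-0.005,0,0,0,-1,0,-0.036,-0.005,0,0,0,-1,0,-0.036,-0.005,0,0,0,-1,0,-0.036,-0.005,0,0,0,-1,0,-0.036,-0.005,0,0,0,-1,0,-0.036,-0.005,0,0,0,-1,0,-0.036,-0.005,0,0,0,-1,0,0,0,-0.123,0,0,-1,0,0,0,-0.123,0,0,-1,0,0,0,-0.123,0,0,-1,0,0,0,-0.123,0,0,-1,0,0,0,0,0,0,-1]

```text
clock: 1.4
eef_pos: [0.4943, 0.3144, 0.3948]
tool_rot: [-0.55, 0.449, 0.551, 0.439]
ft_force: [-0.4, -0.8, -0.3]
grip_width: 0.0852
```

Run:
```python
from h import *
import pickle
o=bot.get_obs();im=snap('wrist','w1.png');pickle.dump(o,open('w1.pkl','wb'));print(o['clock'],o['eef_pos'],o['joint_pos'].round(3));plan([.48,.32,.40],.19,-1,o)
cv2.imwrite('pics/w1b.png',cv2.resize(im[:,:,::-1],(800,600)))
```

```text
1.4 [0.49431288 0.31442406 0.39476263] [ 0.567  0.423  0.238  1.399 -0.002  0.354]
shift [-0.0051  0.0129  0.0084] rot [ 0.0231 -0.0068 -0.0116] deg 1.5
```

View pics/w1b.png

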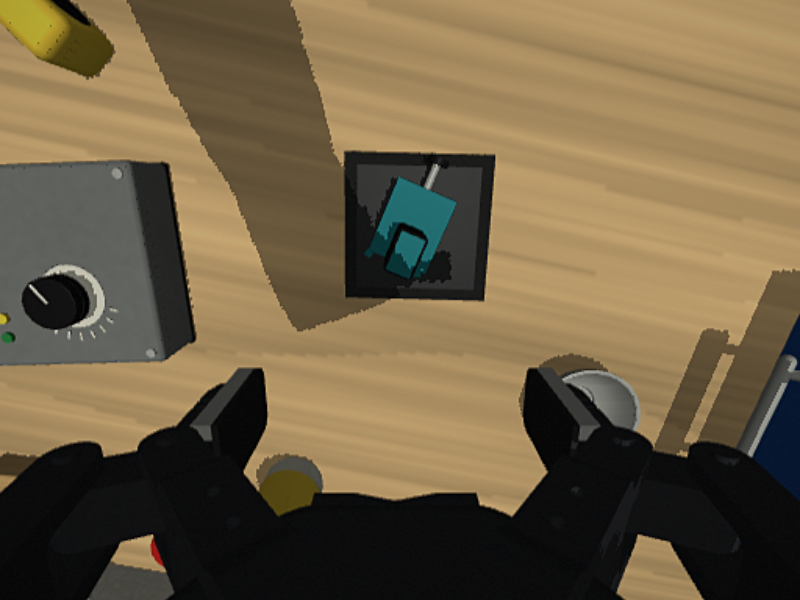

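Run:
```python
from h import *
im=rd('w1.png')
cv2.imwrite('pics/w1c.png',cv2.resize(im[85:205,210:330,::-1],(600,600),interpolation=cv2.INTER_CUBIC))
```

```text
(no output)
```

View pics/w1c.png

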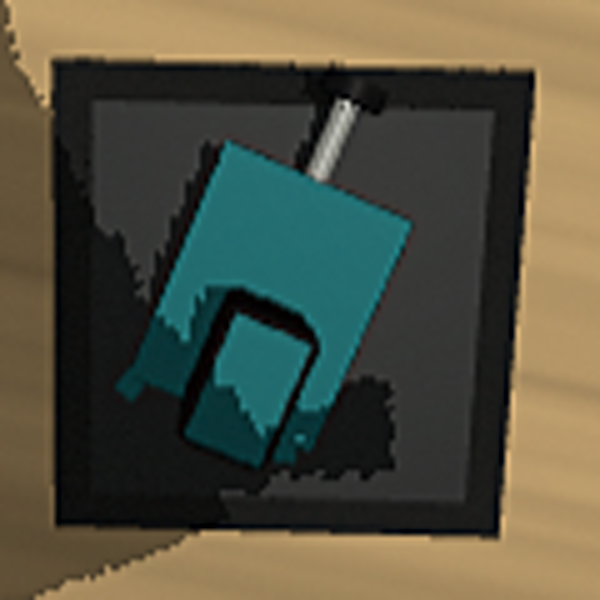

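Run:
```python
from h import *
import pickle
o=pickle.load(open('w1.pkl','rb'));cp=campose('wrist',o)
f=lambda L:[(210+x/5,85+y/5) for x,y in L]
r=onz(cp,f([(228,140),(412,222)]),.048);print('roof back',r.round(4),np.linalg.norm(r[1]-r[0]),'yaw',np.arctan2(*(r[1]-r[0])[[1,0]])-np.pi/2)
h=onz(cp,f([(238,310),(315,345),(265,465),(185,432)]),.096);print('top',h.round(4),h.mean(0).round(4),[np.linalg.norm(h[i]-h[i-3]) for i in range(4)])
d=h[3]-h[0]+h[2]-h[1];yaw=np.arctan2(d[1],d[0]);print('yaw',yaw)
d=r[1]-r[0];yaw2=np.arctan2(-d[0],d[1]);b=r.mean(0);print('origin from back',yaw2,b[:2]+.043*np.array([np.cos(yaw2),np.sin(yaw2)]), b[:2]+.043*np.array([np.cos(yaw),np.sin(yaw)]))
p=onz(cp,f([(52,62),(535,72),(498,538),(57,525)]),.004);print('pad',p.round(4),p.mean(0),[np.linalg.norm(p[i]-p[i-1]) for i in range(4)])
# side-camera check of handle top
s=campose('side');t=campose('top')
print(proj(s,[[*h.mean(0)[:2],.096]]),proj(t,[[*h.mean(0)[:2],.096]]))
# black cap
```

```text
roof back [[0.4196 0.2997 0.048 ]
 [0.4281 0.3436 0.048 ]] 0.044706819004408024 yaw -0.19082524931713807
top [[0.451  0.3084 0.096 ]
 [0.4544 0.3244 0.096 ]
 [0.4796 0.3202 0.096 ]
 [0.4765 0.3034 0.096 ]] [0.4654 0.3141 0.096 ] [np.float64(0.016377458896734105), np.float64(0.02552605272309317), np.float64(0.01713840046961363), np.float64(0.025954793680147952)]
yaw -0.18076544064668854
origin from back -0.19082524931713804 [0.46607695 0.3135279 ] [0.46615686 0.31395303]
pad [[0.4097 0.2532 0.004 ]
 [0.3867 0.3704 0.004 ]
 [0.5038 0.3929 0.004 ]
 [0.5256 0.2761 0.004 ]] [0.45646864 0.32314727 0.004     ] [np.float64(0.11818715832167018), np.float64(0.11949882856183526), np.float64(0.11921650473716836), np.float64(0.11880995800086834)]
[[196.47055741 151.20370062]] [[160.7258504  234.33731378]]
```

Run:
```python
from h import *
import pickle
o=pickle.load(open('w1.pkl','rb'));cp=campose('wrist',o);s=campose('side');t=campose('top')
print(tri([(cp,(210+250/5,85+388/5)),(s,(165+215/6.667,135+115/6.667))]),tri([(cp,(210+250/5,85+388/5)),(s,(165+215/6.667,135+115/6.667)),(t,(130+160/5,200+172/5))]))
plan([.466,.314,.32],-.188,-1)
```

```text
(array([0.46696497, 0.31412772, 0.09043501]), [np.float64(0.0008924718421249471), np.float64(0.0008924718421249954)]) (array([0.46634418, 0.31326796, 0.09096847]), [np.float64(0.0010161641015963587), np.float64(0.0013115207913137951), np.float64(0.0012824172213913387)])
shift [0.075  0.0268 0.0059] rot [ 0.3972 -0.009  -0.0103] deg 22.8
```

arm_command:
  moves: [0.0375,0.0134,0.003,0,0,0,-1,0.0375,0.0134,0.003,0,0,0,-1,0,0,0,0.1,-0.002,-0.0025,-1,0,0,0,0.1,-0.002,-0.0025,-1,0,0,0,0.1,-0.002,-0.0025,-1,0,0,0,0.1,-0.002,-0.0025,-1,0,0,0,0,0,0,-1]

```text
clock: 2.03
eef_pos: [0.4612, 0.3133, 0.3132]
tool_rot: [-0.439, 0.557, 0.439, 0.551]
ft_force: [-0.1, 0.3, 0.4]
grip_width: 0.0857
```

Run:
```python
from h import *
import pickle
o=bot.get_obs();im=snap('wrist','w2.png');pickle.dump(o,open('w2.pkl','wb'));print(o['clock'],o['eef_pos'],o['joint_pos'].round(3));plan([.466,.314,.32],-.188,-1,o)
cv2.imwrite('pics/w2b.png',cv2.resize(im[100:300,160:360,::-1],(600,600)))
```

```text
2.0333 [0.46121969 0.31334908 0.313239  ] [ 5.970e-01  4.110e-01  3.000e-03  1.171e+00 -1.000e-03  8.290e-01]
shift [-0.0068 -0.0045  0.0017] rot [-0.0437 -0.0067 -0.0052] deg 2.6
```

View pics/w2b.png

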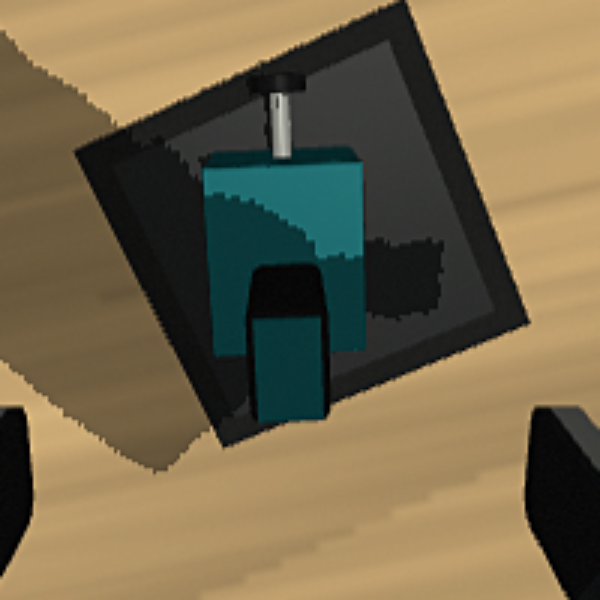

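Run:
```python
from h import *
import pickle
o=pickle.load(open('w2.pkl','rb'));cp=campose('wrist',o)
o1=pickle.load(open('w1.pkl','rb'));cp1=campose('wrist',o1)
f=lambda L:[(160+x/3,100+y/3) for x,y in L]
M=R.from_quat(o['tool_rot']).as_matrix();print('tool yaw',np.arctan2(-M[1,1],-M[0,1]))
for z in(.046,.048):
  r=onz(cp,f([(204,167),(362,163)]),z);d=r[1]-r[0];print('roof back',r.round(4),r.mean(0),np.linalg.norm(d),'yaw',np.arctan2(-d[0],d[1]))
h=onz(cp,f([(250,317),(327,317),(326,420),(256,421)]),.096);print('top',h.round(4),h.mean(0).round(4),[np.linalg.norm(h[i]-h[i-3]) for i in range(4)])
for a,b in (((228,140),(204,167)),((412,222),(362,163)),((238,310),(252,317)),((315,345),(327,317)),((265,465),(326,419))):
  print(tri([(cp1,(210+a[0]/5,85+a[1]/5)),(cp,f([b])[0])]))
```

```text
tool yaw -0.23172812356664999
roof back [[0.4195 0.2996 0.046 ]
 [0.4287 0.3437 0.046 ]] [0.42407659 0.32165582 0.046     ] 0.04503348948257901 yaw -0.20525752638045744
roof back [[0.4193 0.2999 0.048 ]
 [0.4284 0.3436 0.048 ]] [0.42382469 0.32171448 0.048     ] 0.044652754101057 yaw -0.205257526380457
top [[0.4509 0.3074 0.096 ]
 [0.455  0.3251 0.096 ]
 [0.4808 0.3192 0.096 ]
 [0.4772 0.3025 0.096 ]] [0.466  0.3135 0.096 ] [np.float64(0.018170472391848495), np.float64(0.026395513979001122), np.float64(0.0171046082651271), np.float64(0.026701822089208325)]
(array([0.41962977, 0.29932152, 0.0441283 ]), [np.float64(8.333726616577687e-05), np.float64(8.333726616572236e-05)])
(array([0.42825175, 0.34335977, 0.048079  ]), [np.float64(0.0002338856727757731), np.float64(0.0002338856727757665)])
(array([0.45109543, 0.30787657, 0.09582742]), [np.float64(4.3471583922752007e-05), np.float64(4.347158392280902e-05)])
(array([0.45480244, 0.3245249 , 0.09579571]), [np.float64(0.0006378224539999214), np.float64(0.0006378224539998861)])
(array([0.47902038, 0.31944824, 0.0992569 ]), [np.float64(2.614290912253822e-05), np.float64(2.614290912240327e-05)])
```

Run:
```python
from h import *
plan([.466,.3137,.230],-.195,-1)
```

```text
shift [ 0.0833 -0.005   0.0019] rot [-0.0328 -0.0065 -0.0052] deg 1.9
```

arm_command:
  moves: [0.015,-0.005,0.002,-0.033,-0.0065,-0.005,-1,0.025,0,0,0,0,0,-1,0.025,0,0,0,0,0,-1,0.012,0,0,0,0,0,-1,0,0,0,0,0,0,-1]

```text
clock: 2.5
eef_pos: [0.468, 0.316, 0.2371]
tool_rot: [-0.451, 0.541, 0.451, 0.548]
ft_force: [-0.8, -0.3, 1.0]
grip_width: 0.0852
```

Run:
```python
from h import *
plan([.466,.3137,.230],-.195,-1)
```

```text
shift [ 0.0071  0.0016 -0.0027] rot [0.0083 0.0065 0.0062] deg 0.7
```

arm_command:
  moves: [0.007,0.0016,-0.0027,0.008,0.005,0.005,-1,0,0,0,0,0,0,-1,0,0,0,0,0,0,-1]

```text
clock: 2.75
eef_pos: [0.4661, 0.3139, 0.2305]
tool_rot: [-0.449, 0.545, 0.449, 0.547]
ft_force: [-0.3, -0.5, 1.3]
grip_width: 0.0852
```

Run:
```python
from h import *
plan([.466,.3137,.230],-.195,-1)
```

```text
shift [ 0.0005  0.     -0.0003] rot [0.0013 0.0013 0.001 ] deg 0.1
```

Well aligned; close.

arm_command:
  moves: [0,0,0,0,0,0,0,0,0,0,0,0,0,1,0,0,0,0,0,0,1,0,0,0,0,0,0,1,0,0,0,0,0,0,1,0,0,0,0,0,0,1,0,0,0,0,0,0,1]

```text
clock: 3.33
eef_pos: [0.4672, 0.3146, 0.2342]
tool_rot: [-0.45, 0.543, 0.449, 0.549]
ft_force: [-0.5, 0.4, -2.5]
grip_width: 0.0191
```

arm_command:
  moves: [0,0,0,0,0,0,1,0,0,0,0,0,0,1,0,0,0,0,0,0,1]

```text
clock: 3.58
eef_pos: [0.4672, 0.3146, 0.2342]
tool_rot: [-0.45, 0.543, 0.449, 0.549]
ft_force: [0.6, 0.0, 0.7]
grip_width: 0.0194
```

Run:
```python
from h import *
import pickle
o=bot.get_obs();im=snap('wrist','w3.png');pickle.dump(o,open('w3.pkl','wb'));print(o['ft_force'],o['grip_width'],o['eef_pos']);plan([.466,.3137,.230],-.195,-1,o)
```

```text
[0.61233846 0.01944659 0.65819471] 0.019431622917128757 [0.46721972 0.31458636 0.23418885]
shift [ 0.0042  0.0011 -0.0011] rot [0.0016 0.0058 0.0057] deg 0.5
```

View pics/w3.png

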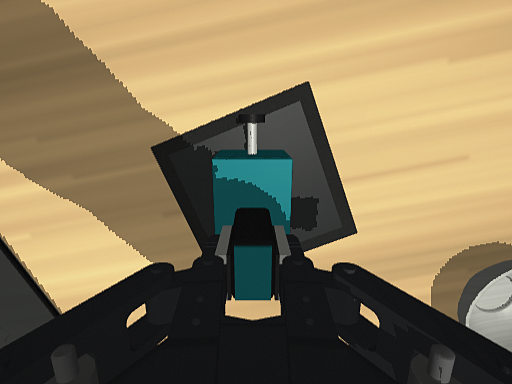

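arm_command:
  moves: [-0.008,0,0,0,0,0,1,-0.02,0,0,0,0,0,1,-0.035,0,0,0,0,0,1,-0.035,0,0,0,0,0,1,-0.035,0,0,0,0,0,1,-0.02,0,0,0,0,0,1,0,0,0,0,0,0,1]

```text
clock: 4.22
eef_pos: [0.464, 0.3126, 0.3889]
tool_rot: [-0.449, 0.549, 0.45, 0.543]
ft_force: [0.4, 0.4, -3.5]
grip_width: 0.0194
```

Run:
```python
from h import *
o=bot.get_obs();print(o['ft_force'],o['ft_torque'],o['grip_width'])
plan([.56,.12,.39],.255,-1)
```

```text
[ 0.42744728  0.4388168  -3.49594684] [ 0.08103517 -0.13577562  0.00122567] 0.019381872748490434
shift [-0.0008 -0.1312 -0.1706] rot [-0.4481 -0.0049 -0.0083] deg 25.7
```

arm_command:
  moves: [0,-0.021,-0.028,0,0,0,1,0,-0.021,-0.028,0,0,0,1,0,-0.021,-0.028,0,0,0,1,0,-0.021,-0.028,0,0,0,1,0,-0.021,-0.028,0,0,0,1,0,-0.021,-0.028,0,0,0,1,0,0,0,-0.11,0,0,1,0,0,0,-0.11,0,0,1,0,0,0,-0.11,0,0,1,0,0,0,-0.11,0,0,1,0,0,0,0,0,0,1,0,0,0,0,0,0,1]

```text
clock: 5.22
eef_pos: [0.5565, 0.1141, 0.3709]
tool_rot: [-0.555, 0.438, 0.569, 0.42]
ft_force: [0.1, -0.2, -3.2]
grip_width: 0.0194
```

Run:
```python
from h import *
import pickle
o=bot.get_obs();im=snap('wrist','w4.png');pickle.dump(o,open('w4.pkl','wb'));print(o['clock'],o['eef_pos'],o['joint_pos'].round(3));plan([.56,.12,.39],.255,-1,o)
cv2.imwrite('pics/w4b.png',cv2.resize(im[:,:,::-1],(800,600)))
```

```text
5.2167 [0.55652418 0.11409822 0.37086874] [ 0.203  0.406  0.15   1.346 -0.002 -0.064]
shift [-0.0193 -0.0043  0.0048] rot [ 0.0117 -0.0003 -0.0322] deg 2.0
```

View pics/w4b.png

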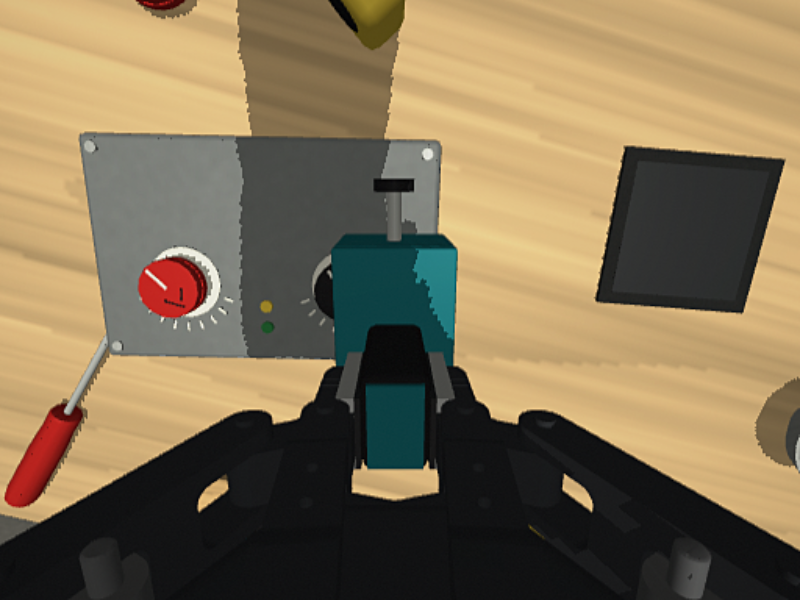

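Run:
```python
from h import *
im=rd('w4.png')
cv2.imwrite('pics/w4c.png',np.hstack([cv2.resize(im[78:238,45:165,::-1],(450,600),interpolation=cv2.INTER_CUBIC),cv2.resize(im[78:168,240:290,::-1],(333,600),interpolation=cv2.INTER_CUBIC)]))
```

```text
(no output)
```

View pics/w4c.png

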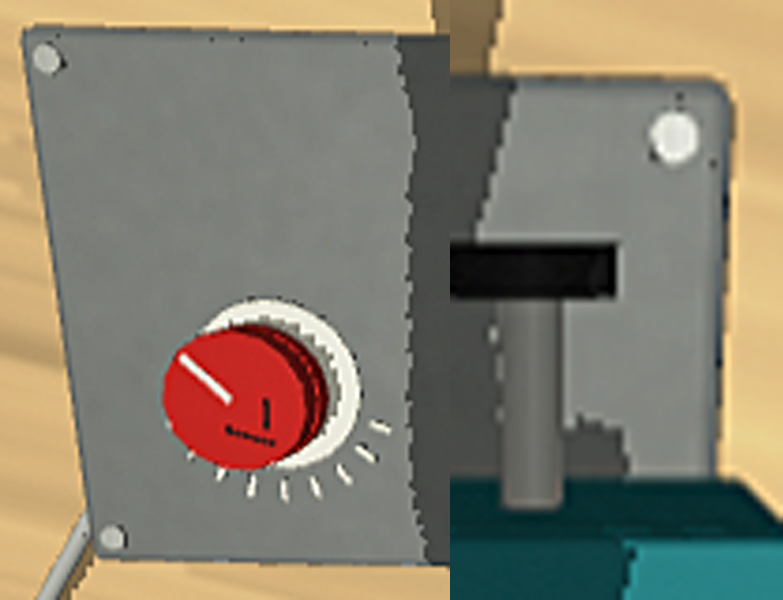

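Run:
```python
from h import *
import pickle
o=pickle.load(open('w4.pkl','rb'));cp=campose('wrist',o)
f=lambda x,y:(45+x/3.75,78+y/3.75); g=lambda x,y:(240+(x-450)/6.667,78+y/6.667)
C=onz(cp,[f(22,27),f(95,557),g(735,75)],.055);print(C.round(4))
a=C[1]-C[0];b=C[2]-C[0];print('len',np.linalg.norm(a),np.linalg.norm(b),'yaw',np.arctan2(a[1],a[0]),np.arctan2(-b[0],b[1]))
S=onz(cp,[f(47,58),f(112,537),g(675,137)],.055);a=S[1]-S[0];b=S[2]-S[0];yaw=np.arctan2(-b[0],b[1]);print('screws',S.round(4),np.linalg.norm(a),np.linalg.norm(b),'yaw',np.arctan2(a[1],a[0]),yaw)
cen=(S[1]+S[2])/2;print('centre',cen,(C[1]+C[2])/2)
for y in(yaw,):
  c,s=np.cos(y),np.sin(y);print('seat_a',cen[:2]+np.array([c*.02+s*.055,s*.02-c*.055]))
im=rd('w4.png');h=hsv(im);m=((h[...,0]<8)|(h[...,0]>172))&(h[...,1]>150)&(h[...,2]>150);m[:, 165:]=0;m[:150]=0;m[220:]=0
c=cont(m)[0];e=cv2.fitEllipse(c);print(e)
print('cap top ctr',onz(cp,[e[0],f(235,398)],.078).round(4)); E=onz(cp,[f(163,398),f(307,398)],.078);print('diam',np.linalg.norm(E[1]-E[0]))
s=campose('side');t=campose('top')
print('tri cap',tri([(cp,e[0]),(s,(264.4,208.4))]),tri([(cp,e[0]),(t,(300.4,184))]))
M=R.from_quat(o['tool_rot']).as_matrix()
```

```text
[[ 0.5042 -0.1039  0.055 ]
 [ 0.6462 -0.0688  0.055 ]
 [ 0.448   0.1155  0.055 ]]
len 0.14633058466007481 0.2265043216243436 yaw 0.24200529654014472 0.25057570372952803
screws [[ 0.5102 -0.0968  0.055 ]
 [ 0.6387 -0.0648  0.055 ]
 [ 0.4586  0.1095  0.055 ]] 0.1324846487418012 0.2126270815367457 yaw 0.24455455382967226 0.24471366517884083
centre [0.54867456 0.02235623 0.055     ] [0.54712612 0.02334887 0.055     ]
seat_a [ 0.58140402 -0.02615957]
((107.06269836425781, 184.35491943359375), (34.064361572265625, 38.44884490966797), 127.60740661621094)
cap top ctr [[ 0.5804 -0.026   0.078 ]
 [ 0.58   -0.0255  0.078 ]]
diam 0.03744826603299554
tri cap (array([ 0.58166624, -0.02757098,  0.07478346]), [np.float64(0.00018034816603731263), np.float64(0.00018034816603716293)]) (array([ 0.58166476, -0.02664825,  0.07612717]), [np.float64(0.0006969135066005628), np.float64(0.0006969135066003273)])
```

Run:
```python
from h import *
im=rd('w4.png')
cv2.imwrite('pics/w4d.png',cv2.resize(im[105:305,195:315,::-1],(480,800),interpolation=cv2.INTER_CUBIC)[:600])
```

```text
(no output)
```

View pics/w4d.png

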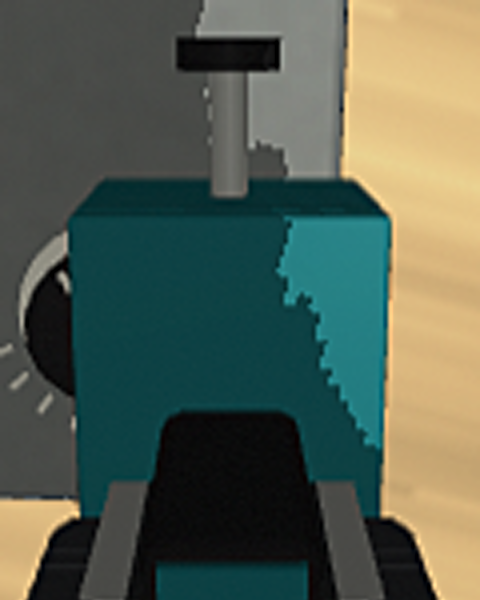

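```bash
cat >> h.py <<'E'
def onx(uv,d): # intersect with tool plane x=d, in tool coords
    c=bot.get_calibration('wrist');p,r=ray((c['mtx'],c['mount']),uv);return p+r*((d-p[0])/r[:,0])[:,None]
E
python3 - <<'E'
from h import *
f=lambda x,y:(195+x/4,105+y/4)
for d in(.180,.184,.186,.188,.192):
  q=onx([f(70,217),f(390,217)],d);print(d,q.round(4)[:,1:].tolist(),np.linalg.norm(q[1]-q[0]).round(4),'slope',((q[1]-q[0])[1:]).round(4))
d=.208
q=onx([f(178,38),f(281,38),f(212,195),f(247,195)],d);print(q.round(4))
o=bot.get_obs();M=R.from_quat(o['tool_rot']).as_matrix();print(M.round(4))
E
```

```text
0.18 [[0.0461, -0.0212], [0.0461, 0.022]] 0.0433 slope [0.     0.0433]
0.184 [[0.0455, -0.0218], [0.0455, 0.0226]] 0.0444 slope [0.     0.0444]
0.186 [[0.0452, -0.0221], [0.0452, 0.0229]] 0.045 slope [0.    0.045]
0.188 [[0.0449, -0.0224], [0.0449, 0.0232]] 0.0456 slope [0.     0.0456]
0.192 [[0.0443, -0.023], [0.0443, 0.0238]] 0.0467 slope [0.     0.0467]
[[ 0.208   0.0696 -0.0076]
 [ 0.208   0.0696  0.0082]
 [ 0.208   0.0454 -0.0025]
 [ 0.208   0.0454  0.0031]]
[[-3.160e-02 -9.641e-01 -2.638e-01]
 [-8.800e-03 -2.637e-01  9.646e-01]
 [-9.995e-01  3.280e-02 -1.000e-04]]
```

```bash
cat >> h.py <<'E'
import pickle
def planD(pos,yaw,o=None):
    g=pickle.load(open('w3.pkl','rb'));D=toolR(-.195,-1).T@R.from_quat(g['tool_rot']).as_matrix()
    D=R.from_rotvec(R.from_matrix(D).as_rotvec()*[0,1,1]).as_matrix()
    o=o or bot.get_obs();M=R.from_quat(o['tool_rot']).as_matrix();T=toolR(yaw,-1)@D
    d=M.T@(np.asarray(pos)-o['eef_pos']);r=R.from_matrix(M.T@T).as_rotvec()
    print('t',round(o['clock'],2),'eef',o['eef_pos'].round(4),'F',o['ft_force'].round(1),'tau',o['ft_torque'].round(2),'shift',d.round(4),'rot',r.round(4))
E
python3 - <<'E'
from h import *
planD([.5247,-.0401,.365],.245)
E
```

```text
t 5.27 eef [0.5564 0.1141 0.3707] F [ 0.4  0.1 -4.1] tau [ 0.   -0.06 -0.05] shift [ 0.0081  0.071  -0.1404] rot [ 0.0219 -0.0063 -0.0385]
```

arm_command:
  moves: [0,0,0,0.022,-0.006,-0.036,1,0.001,0.0136,-0.0284,0,0,0,1,0.001,0.0136,-0.0284,0,0,0,1,0.001,0.0136,-0.0284,0,0,0,1,0.001,0.0136,-0.0284,0,0,0,1,0.001,0.0136,-0.0284,0,0,0,1,0,0,0,0,0,0,1,0,0,0,0,0,0,1]

```text
clock: 5.93
eef_pos: [0.5219, -0.0417, 0.3595]
tool_rot: [-0.553, 0.436, 0.557, 0.44]
ft_force: [1.4, 0.6, -4.0]
grip_width: 0.0193
```

Run:
```python
from h import *
planD([.5247,-.0401,.315],.245)
```

```text
t 5.93 eef [ 0.5219 -0.0417  0.3595] F [ 1.4  0.6 -4. ] tau [-0.01 -0.09 -0.03] shift [ 0.0445 -0.0031  0.0005] rot [-0.0103  0.0019 -0.0053]
```

arm_command:
  moves: [0.02,-0.003,0.0005,-0.01,0.002,-0.005,1,0.02,0,0,0,0,0,1,0,0,0,0,0,0,1,0,0,0,0,0,0,1]

```text
clock: 6.27
eef_pos: [0.5254, -0.0385, 0.3195]
tool_rot: [0.557, -0.433, -0.556, -0.44]
ft_force: [0.4, 0.1, -3.0]
grip_width: 0.0192
```

Run:
```python
from h import *
planD([.5247,-.0401,.290],.245)
i=snap('side','s5.png');j=snap('wrist','w5.png')
cv2.imwrite('pics/s5b.png',np.hstack([cv2.resize(i[150:250,205:305,::-1],(400,400),interpolation=cv2.INTER_CUBIC),cv2.resize(j[60:260,150:350,::-1],(400,400))]))
```

```text
t 6.27 eef [ 0.5254 -0.0385  0.3195] F [ 0.4  0.1 -3. ] tau [ 0.01 -0.02 -0.04] shift [ 0.0295  0.0013 -0.0016] rot [-0.0039 -0.0003  0.0029]
```

View pics/s5b.png

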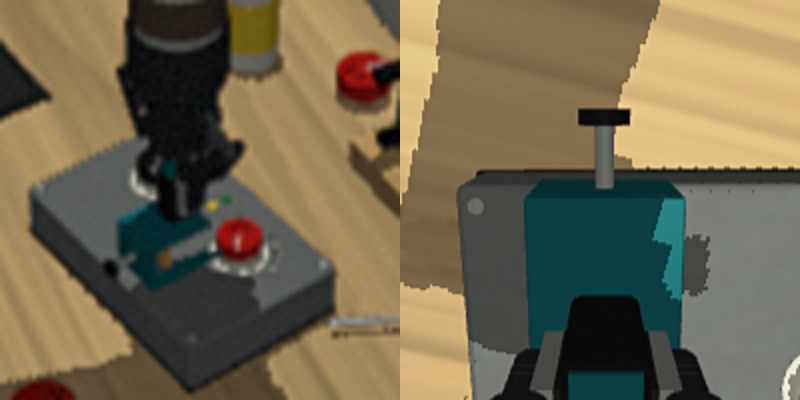

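arm_command:
  moves: [0.013,0.0013,-0.0016,-0.004,0,0.003,1,0.013,0,0,0,0,0,1,0,0,0,0,0,0,1,0,0,0,0,0,0,1]

```text
clock: 6.7
eef_pos: [0.527, -0.0384, 0.2984]
tool_rot: [0.56, -0.43, -0.556, -0.439]
ft_force: [0.3, -0.1, -3.3]
grip_width: 0.0194
```

Run:
```python
from h import *
planD([.5247,-.0401,.287],.245)
```

```text
t 6.7 eef [ 0.527  -0.0384  0.2984] F [ 0.3 -0.1 -3.3] tau [-0.03 -0.08  0.01] shift [ 0.0113  0.0028 -0.0011] rot [ 0.0029 -0.003   0.0082]
```

arm_command:
  moves: [0.006,0.0028,-0.0011,0.003,-0.003,0.008,1,0.005,0,0,0,0,0,1,0,0,0,0,0,0,1,0,0,0,0,0,0,1]

```text
clock: 7.03
eef_pos: [0.5257, -0.0398, 0.2899]
tool_rot: [0.558, -0.431, -0.556, -0.439]
ft_force: [0.3, -0.6, -3.9]
grip_width: 0.0196
```

Run:
```python
from h import *
planD([.5247,-.0401,.287],.245)
```

```text
t 7.03 eef [ 0.5257 -0.0398  0.2899] F [ 0.3 -0.6 -3.9] tau [ 0.06  0.01 -0.05] shift [ 0.0028  0.0011 -0.0001] rot [ 0.0002 -0.0014  0.0045]
```

Now feel for the deck.

arm_command:
  moves: [0.002,0.001,0,0,-0.001,0.004,1,0.0015,0,0,0,0,0,1,0,0,0,0,0,0,1]

```text
clock: 7.28
eef_pos: [0.5249, -0.0402, 0.2868]
tool_rot: [0.557, -0.432, -0.557, -0.438]
ft_force: [-0.8, -0.2, -3.8]
grip_width: 0.0194
```

arm_command:
  moves: [0.0015,0,0,0,0,0,1,0,0,0,0,0,0,1]

```text
clock: 7.45
eef_pos: [0.5252, -0.0402, 0.2854]
tool_rot: [0.558, -0.432, -0.557, -0.438]
ft_force: [-0.1, 1.3, -3.9]
grip_width: 0.0194
```

arm_command:
  moves: [0.0015,0,0,0,0,0,1,0,0,0,0,0,0,1]

```text
clock: 7.62
eef_pos: [0.5253, -0.0403, 0.2857]
tool_rot: [0.558, -0.432, -0.556, -0.439]
ft_force: [-1.6, 0.4, -3.4]
grip_width: 0.0195
```

Run:
```python
from h import *
planD([.5247,-.0401,.285],.245)
```

```text
t 7.62 eef [ 0.5253 -0.0403  0.2857] F [-1.6  0.4 -3.4] tau [ 0.04 -0.05  0.01] shift [0.0006 0.0006 0.0003] rot [-0.0004 -0.0014  0.0037]
```

arm_command:
  moves: [0,-0.008,0,0,-0.001,0.003,1,0,-0.008,0,0,0,0,1,0,-0.008,0,0,0,0,1,0,0,0,0,0,0,1]

```text
clock: 7.95
eef_pos: [0.5511, -0.0339, 0.2858]
tool_rot: [0.557, -0.432, -0.557, -0.439]
ft_force: [0.5, 0.1, -3.7]
grip_width: 0.019
```

Run:
```python
from h import *
planD([.581+.002*.97,-.026+.002*.2425,.2857],.245)
```

```text
t 7.95 eef [ 0.5511 -0.0339  0.2858] F [ 0.5  0.1 -3.7] tau [-0.05 -0.05 -0.05] shift [ 0.0003 -0.0329  0.0005] rot [-0.0006 -0.0006  0.0019]
```

arm_command:
  moves: [0,-0.004,0.0003,0,0,0.002,1,0,-0.004,0,0,0,0,1,0,-0.004,0,0,0,0,1,0,0,0,0,0,0,1]

```text
clock: 8.28
eef_pos: [0.5642, -0.0302, 0.2852]
tool_rot: [-0.556, 0.433, 0.558, 0.437]
ft_force: [1.0, 0.4, -2.8]
grip_width: 0.0191
```

Run:
```python
from h import *
planD([.581+.002*.97,-.026+.002*.2425,.2857],.245)
i=snap('side','s6.png');t=snap('top','t6.png')
cv2.imwrite('pics/s6b.png',np.hstack([cv2.resize(i[180:240,225:285,::-1],(400,400),interpolation=cv2.INTER_CUBIC),cv2.resize(t[160:220,265:325,::-1],(400,400),interpolation=cv2.INTER_CUBIC)]))
```

```text
t 8.28 eef [ 0.5642 -0.0302  0.2852] F [ 1.   0.4 -2.8] tau [ 0.05 -0.21 -0.01] shift [-0.0004 -0.0193 -0.    ] rot [-0.0001 -0.0005 -0.0028]
```

View pics/s6b.png

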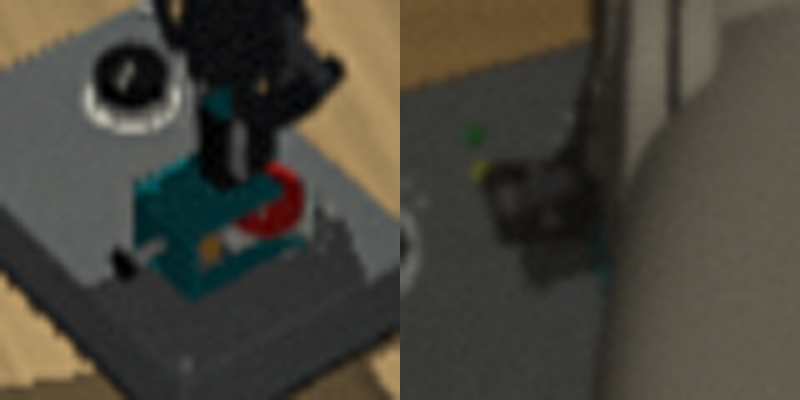

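The side view shows the red head between roof and tines, with the brass stop about 15–20 mm behind it. I'll keep sliding in smaller steps.

arm_command:
  moves: [0,-0.004,0,0,0,-0.003,1,0,-0.004,0,0,0,0,1,0,0,0,0,0,0,1]

```text
clock: 8.63
eef_pos: [0.5717, -0.0283, 0.2852]
tool_rot: [-0.557, 0.433, 0.558, 0.438]
ft_force: [1.3, -0.4, -3.1]
grip_width: 0.0192
```

arm_command:
  moves: [0,-0.003,0,0,0,0,1,0,0,0,0,0,0,1]

```text
clock: 8.8
eef_pos: [0.5748, -0.0276, 0.2852]
tool_rot: [-0.557, 0.433, 0.558, 0.438]
ft_force: [-0.3, -0.1, -2.8]
grip_width: 0.0192
```

Run:
```python
from h import *
planD([.581+.002*.97,-.026+.002*.2425,.2857],.245)
```

```text
t 8.8 eef [ 0.5748 -0.0276  0.2852] F [-0.3 -0.1 -2.8] tau [-0.04 -0.07 -0.04] shift [-0.0004 -0.0084  0.    ] rot [-0.0007 -0.0003 -0.0005]
```

arm_command:
  moves: [0,-0.003,0,0,0,0,1,0,0,0,0,0,0,1]

```text
clock: 8.97
eef_pos: [0.5779, -0.0268, 0.2852]
tool_rot: [-0.557, 0.433, 0.558, 0.438]
ft_force: [-0.0, -0.7, -2.9]
grip_width: 0.0192
```

arm_command:
  moves: [0,-0.002,0,0,0,0,1,0,0,0,0,0,0,1]

```text
clock: 9.13
eef_pos: [0.5801, -0.0262, 0.2852]
tool_rot: [-0.557, 0.433, 0.558, 0.438]
ft_force: [1.5, 0.1, -2.3]
grip_width: 0.0191
```

arm_command:
  moves: [0,-0.0015,0,0,0,0,1,0,0,0,0,0,0,1]

```text
clock: 9.3
eef_pos: [0.5817, -0.0259, 0.2852]
tool_rot: [-0.557, 0.433, 0.558, 0.438]
ft_force: [0.6, -0.5, -2.6]
grip_width: 0.0197
```

Run:
```python
from h import *
planD([.581+.002*.97,-.026+.002*.2425,.2857],.245)
i=snap('side','s7.png');t=snap('wrist','w7.png')
cv2.imwrite('pics/s7b.png',np.hstack([cv2.resize(i[180:240,225:285,::-1],(400,400),interpolation=cv2.INTER_CUBIC),cv2.resize(t[60:260,150:350,::-1],(400,400),interpolation=cv2.INTER_CUBIC)]))
```

```text
t 9.3 eef [ 0.5817 -0.0259  0.2852] F [ 0.6 -0.5 -2.6] tau [ 0.04 -0.16  0.03] shift [-0.0005 -0.0012  0.    ] rot [-0.0008 -0.0002 -0.0008]
```

View pics/s7b.png

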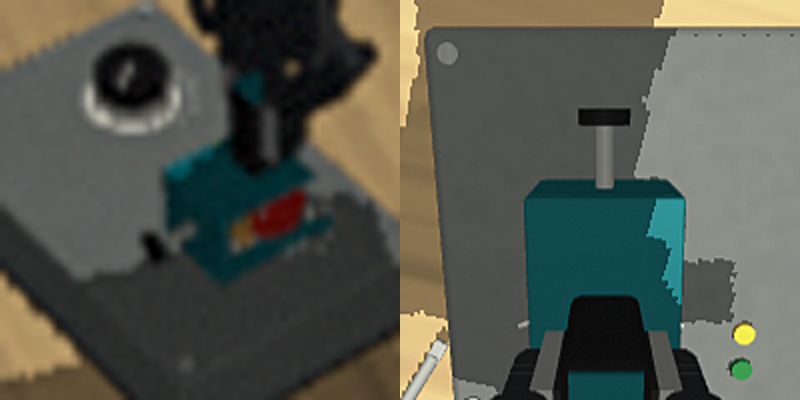

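arm_command:
  moves: [0,-0.001,0,0,0,0,1,0,0,0,0,0,0,1]

```text
clock: 9.57
eef_pos: [0.5823, -0.0257, 0.2852]
tool_rot: [-0.556, 0.433, 0.558, 0.438]
ft_force: [0.6, -0.6, -3.3]
grip_width: 0.0197
```

arm_command:
  moves: [0,-0.001,0,0,0,0,1,0,0,0,0,0,0,1]

```text
clock: 9.73
eef_pos: [0.5827, -0.0256, 0.2853]
tool_rot: [-0.556, 0.434, 0.558, 0.437]
ft_force: [0.0, -0.8, -1.7]
grip_width: 0.0193
```

arm_command:
  moves: [0,-0.001,0,0,0,0,1,0,0,0,0,0,0,1]

```text
clock: 9.9
eef_pos: [0.5832, -0.0255, 0.2853]
tool_rot: [-0.556, 0.434, 0.559, 0.437]
ft_force: [0.1, -0.1, -1.1]
grip_width: 0.0193
```

Run:
```python
from h import *
planD([.581+.002*.97,-.026+.002*.2425,.2857],.245)
t=snap('wrist','w8.png')
i=snap('side','s8.png')
cv2.imwrite('pics/s8b.png',np.hstack([cv2.resize(i[180:240,225:285,::-1],(400,400),interpolation=cv2.INTER_CUBIC),cv2.resize(t[60:260,150:350,::-1],(400,400),interpolation=cv2.INTER_CUBIC)]))
f=lambda x,y:(195+x/4,105+y/4)
```

```text
t 9.9 eef [ 0.5832 -0.0255  0.2853] F [ 0.1 -0.1 -1.1] tau [-0.01  0.16 -0.05] shift [-0.0004  0.0002  0.0001] rot [-0.0014 -0.0002 -0.0053]
```

View pics/s8b.png

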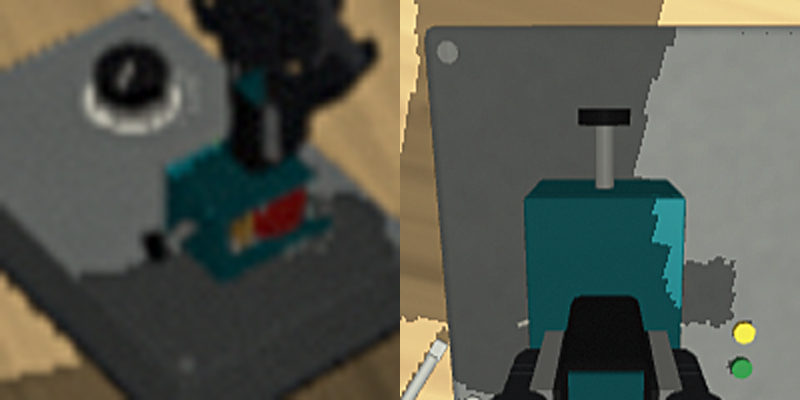

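arm_command:
  moves: [0,-0.0015,0,-0.001,0,-0.005,1,0,0,0,0,0,0,1]

```text
clock: 10.17
eef_pos: [0.5835, -0.0254, 0.2853]
tool_rot: [-0.556, 0.434, 0.558, 0.437]
ft_force: [-1.1, -0.9, -1.9]
grip_width: 0.0196
```

Run:
```python
from h import *
planD([.581+.002*.97,-.026+.002*.2425,.2857],.245)
```

```text
t 10.17 eef [ 0.5835 -0.0254  0.2853] F [-1.1 -0.9 -1.9] tau [-0.03  0.08 -0.05] shift [-0.0004  0.0006  0.    ] rot [-0.0007 -0.0003 -0.0036]
```

arm_command:
  moves: [0,-0.002,0,0,0,-0.004,1,0,0,0,0,0,0,1]

```text
clock: 10.33
eef_pos: [0.5841, -0.0253, 0.2853]
tool_rot: [-0.556, 0.434, 0.558, 0.437]
ft_force: [-0.5, 0.2, -2.5]
grip_width: 0.0195
```

Run:
```python
from h import *
planD([.581+.002*.97,-.026+.002*.2425,.2857],.245)
```

```text
t 10.33 eef [ 0.5841 -0.0253  0.2853] F [-0.5  0.2 -2.5] tau [0.01 0.14 0.01] shift [-0.0004  0.0011  0.    ] rot [-0.0012 -0.0004 -0.0038]
```

arm_command:
  moves: [0,-0.002,0,0,0,-0.004,1]

```text
clock: 10.42
eef_pos: [0.5847, -0.0251, 0.2853]
tool_rot: [-0.556, 0.434, 0.558, 0.437]
ft_force: [-12.5, -3.5, 8.3]
grip_width: 0.0193
```

arm_command:
  moves: [0,-0.002,0,0,0,-0.004,1]

```text
clock: 10.5
eef_pos: [0.585, -0.025, 0.2854]
tool_rot: [-0.556, 0.434, 0.558, 0.437]
ft_force: [-9.7, -2.2, 6.6]
grip_width: 0.0195
```

Run:
```python
from h import *
planD([.581+.002*.97,-.026+.002*.2425,.2857],.245)
t=snap('wrist','w9.png')
i=snap('side','s9.png')
cv2.imwrite('pics/s9b.png',np.hstack([cv2.resize(i[180:240,225:285,::-1],(400,400),interpolation=cv2.INTER_CUBIC),cv2.resize(t[60:260,150:350,::-1],(400,400),interpolation=cv2.INTER_CUBIC)]))
```

```text
t 10.5 eef [ 0.585  -0.025   0.2854] F [-9.7 -2.2  6.6] tau [-0.59  2.58  0.02] shift [-0.0003  0.0022 -0.    ] rot [-0.002  -0.0006 -0.005 ]
```

View pics/s9b.png

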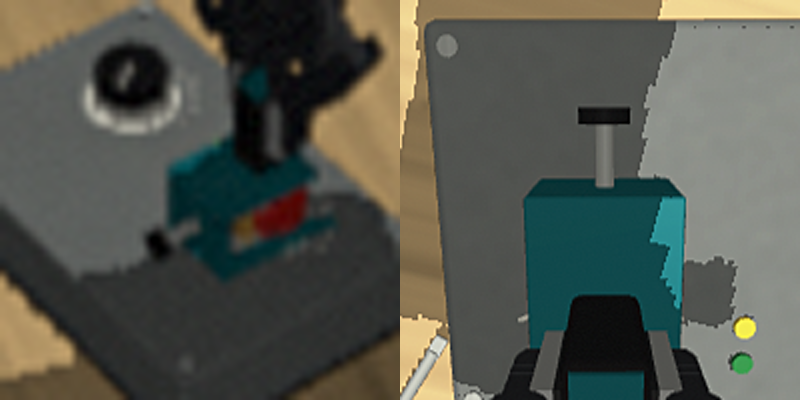

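arm_command:
  moves: [0,0,0,0,0,0,1,-0.001,0,0,0,0,-0.003,1,-0.0015,0,0,0,0,0,1]

```text
clock: 10.85
eef_pos: [0.5844, -0.0251, 0.2865]
tool_rot: [-0.555, 0.434, 0.558, 0.437]
ft_force: [-1.8, -0.2, -4.1]
grip_width: 0.0196
```

arm_command:
  moves: [-0.0015,0,0,0,0,0,1]

```text
clock: 10.93
eef_pos: [0.5844, -0.025, 0.2874]
tool_rot: [-0.555, 0.434, 0.558, 0.437]
ft_force: [-1.4, -0.6, -4.5]
grip_width: 0.0192
```

Run:
```python
from h import *
planD([.585,-.025,.2857],.245)
```

```text
t 10.93 eef [ 0.5844 -0.025   0.2874] F [-1.4 -0.6 -4.5] tau [-0.13  0.29 -0.01] shift [ 0.0017 -0.0005 -0.0001] rot [-0.0022  0.0005 -0.0047]
```

arm_command:
  moves: [-0.0015,0,0,0,0,0,1]

```text
clock: 11.02
eef_pos: [0.5845, -0.025, 0.2884]
tool_rot: [-0.555, 0.434, 0.559, 0.437]
ft_force: [-0.9, -0.4, -10.0]
grip_width: 0.019
```

arm_command:
  moves: [-0.0015,0,0,0,0,0,1]

```text
clock: 11.1
eef_pos: [0.5843, -0.025, 0.2887]
tool_rot: [-0.555, 0.435, 0.559, 0.437]
ft_force: [-0.9, -1.6, -11.7]
grip_width: 0.0194
```

arm_command:
  moves: [-0.0015,0,0,0,0,0,1]

```text
clock: 11.18
eef_pos: [0.5841, -0.025, 0.2889]
tool_rot: [-0.554, 0.435, 0.56, 0.436]
ft_force: [0.1, -0.7, -12.7]
grip_width: 0.0196
```

Run:
```python
from h import *
planD([.585,-.025,.2857],.245)
```

```text
t 11.18 eef [ 0.5841 -0.025   0.2889] F [  0.1  -0.7 -12.7] tau [-0.25 -0.2  -0.06] shift [ 0.0032 -0.0008 -0.0002] rot [-0.002   0.0013 -0.0092]
```

arm_command:
  moves: [-0.002,0,0,-0.002,0.001,-0.006,1]

```text
clock: 11.27
eef_pos: [0.5837, -0.0251, 0.2892]
tool_rot: [-0.555, 0.434, 0.559, 0.436]
ft_force: [-1.5, -0.5, -14.3]
grip_width: 0.0197
```

arm_command:
  moves: [-0.0025,0,0,0,0,-0.005,1]

```text
clock: 11.35
eef_pos: [0.5831, -0.0251, 0.2898]
tool_rot: [-0.555, 0.433, 0.559, 0.437]
ft_force: [-0.2, -0.7, -16.8]
grip_width: 0.0194
```

Run:
```python
from h import *
planD([.585,-.025,.2857],.245)
```

```text
t 11.35 eef [ 0.5831 -0.0251  0.2898] F [ -0.2  -0.7 -16.8] tau [-0.36 -0.02  0.01] shift [ 0.0041 -0.0018 -0.0004] rot [ 0.0001  0.0018 -0.0049]
```

arm_command:
  moves: [-0.0025,-0.0005,0,0,0,-0.002,1]

```text
clock: 11.43
eef_pos: [0.5832, -0.025, 0.2909]
tool_rot: [-0.555, 0.433, 0.56, 0.437]
ft_force: [-0.9, -0.7, -12.0]
grip_width: 0.0192
```

arm_command:
  moves: [-0.0025,-0.0005,0,0,0,-0.002,1]

```text
clock: 11.52
eef_pos: [0.5835, -0.0251, 0.2932]
tool_rot: [-0.555, 0.433, 0.559, 0.437]
ft_force: [-2.5, -1.1, -7.3]
grip_width: 0.0189
```

Run:
```python
from h import *
planD([.585,-.025,.2857],.245)
```

```text
t 11.52 eef [ 0.5835 -0.0251  0.2932] F [-2.5 -1.1 -7.3] tau [-0.4   0.52  0.03] shift [ 0.0075 -0.0015 -0.0003] rot [-0.0002  0.0023 -0.0043]
```

arm_command:
  moves: [-0.002,0,0,0,0.001,-0.002,1,-0.002,0,0,0,0,-0.002,1,-0.002,0,0,0,0,0,1]

```text
clock: 11.77
eef_pos: [0.5857, -0.0247, 0.3046]
tool_rot: [0.559, -0.429, -0.555, -0.441]
ft_force: [0.3, 0.7, -3.5]
grip_width: 0.0189
```

arm_command:
  moves: [-0.003,0,0,0,0,0,1,-0.004,0,0,0,0,0,1,-0.004,0,0,0,0,0,1,0,0,0,0,0,0,1]

```text
clock: 12.1
eef_pos: [0.5878, -0.0243, 0.3231]
tool_rot: [0.563, -0.425, -0.552, -0.444]
ft_force: [0.4, -0.0, -4.8]
grip_width: 0.0192
```

Run:
```python
from h import *
planD([.585,-.025,.2857],.245)
t=snap('wrist','w10.png')
i=snap('side','s10.png')
cv2.imwrite('pics/s10b.png',np.hstack([cv2.resize(i[170:240,220:290,::-1],(400,400),interpolation=cv2.INTER_CUBIC),cv2.resize(t[60:260,150:350,::-1],(400,400),interpolation=cv2.INTER_CUBIC)]))
```

```text
t 12.1 eef [ 0.5878 -0.0243  0.3231] F [ 0.4 -0.  -4.8] tau [-0.   -0.02 -0.02] shift [ 0.0373  0.0041 -0.0001] rot [ 0.0012 -0.0023  0.0252]
```

View pics/s10b.png

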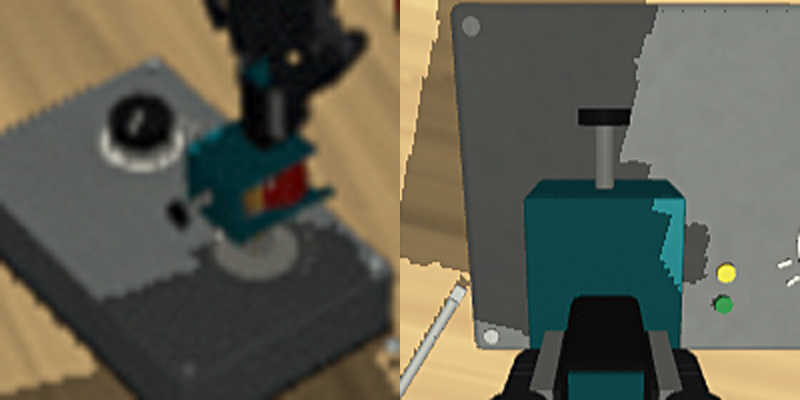

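arm_command:
  moves: [-0.003,0,0,0.001,-0.002,0.013,1,-0.005,0,0,0,0,0.012,1,-0.006,0,0,0,0,0,1,-0.006,0,0,0,0,0,1,-0.006,0,0,0,0,0,1,0,0,0,0,0,0,1,0,0,0,0,0,0,1]

```text
clock: 12.78
eef_pos: [0.5869, -0.0245, 0.3488]
tool_rot: [-0.555, 0.434, 0.56, 0.436]
ft_force: [0.3, 0.9, -3.2]
grip_width: 0.0194
```

Run:
```python
from h import *
planD([.52,-.18,.37],.05)
```

```text
t 12.78 eef [ 0.5869 -0.0245  0.3488] F [ 0.3  0.9 -3.2] tau [-0.01 -0.04  0.01] shift [-0.0221  0.1027 -0.1345] rot [ 0.1949  0.0021 -0.0084]
```

arm_command:
  moves: [-0.002,0.004,-0.005,0,0,-0.004,1,-0.003,0.007,-0.01,0,0,-0.004,1,-0.003,0.01,-0.014,0,0,0,1,-0.003,0.013,-0.017,0,0,0,1,-0.003,0.013,-0.017,0,0,0,1,-0.003,0.013,-0.017,0,0,0,1,-0.003,0.013,-0.017,0,0,0,1,-0.002,0.01,-0.014,0,0,0,1,0,0.008,-0.01,0,0,0,1,0,0.005,-0.006,0,0,0,1,0,0.002,-0.003,0,0,0,1,0,0,0,0.03,0,0,1,0,0,0,0.04,0,0,1,0,0,0,0.04,0,0,1,0,0,0,0.04,0,0,1,0,0,0,0.03,0,0,1,0,0,0,0,0,0,1]

```text
clock: 14.2
eef_pos: [0.513, -0.1892, 0.3701]
tool_rot: [-0.512, 0.484, 0.514, 0.489]
ft_force: [-0.1, 0.4, -4.4]
grip_width: 0.0195
```

Run:
```python
from h import *
o=bot.get_obs();t=snap('wrist','w11.png');pickle.dump(o,open('w11.pkl','wb'))
planD([.52,-.18,.37],.05,o)
i=snap('side','s11.png')
cv2.imwrite('pics/w11b.png',cv2.resize(t[:,:,::-1],(800,600)))
cv2.imwrite('pics/s11b.png',cv2.resize(i[130:330,180:380,::-1],(600,600),interpolation=cv2.INTER_CUBIC))
```

```text
t 14.2 eef [ 0.513  -0.1892  0.3701] F [-0.1  0.4 -4.4] tau [-0.01 -0.07 -0.02] shift [ 0.0002 -0.0075  0.0088] rot [ 0.0026  0.0012 -0.0021]
```

View pics/w11b.png

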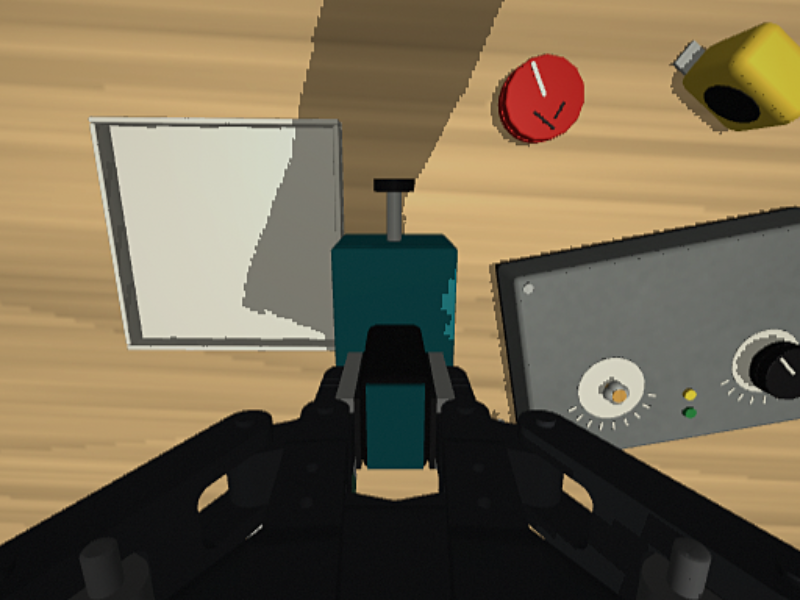

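View pics/s11b.png

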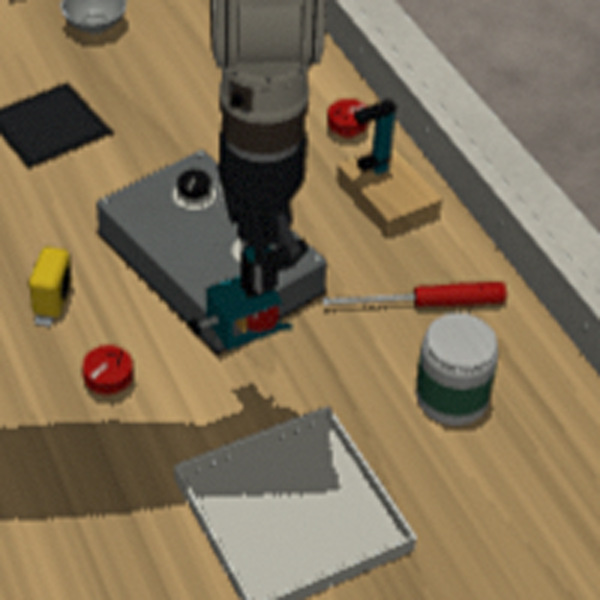

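Run:
```python
from h import *
o=pickle.load(open('w11.pkl','rb'));cp=campose('wrist',o);k=512/800
C=onz(cp,[(91*k,119*k),(339*k,121*k),(129*k,349*k)],.022);print(C.round(4))
b=C[1]-C[0];a=C[2]-C[0];print(np.linalg.norm(a),np.linalg.norm(b),np.arctan2(a[1],a[0]),np.arctan2(-b[0],b[1]),'ctr',(C[1]+C[2])/2)
s=campose('side');t=campose('top')
# side image corner (-x,+y) at crop (178,467)/3+(180,130); (+x,+y) (331,410); (+x,-y)(413,538)
u=lambda x,y:(180+x/3,130+y/3)
print(tri([(cp,(339*k,121*k)),(s,u(178,467))]),tri([(cp,(129*k,349*k)),(s,u(413,538))]))
# floor corner inner: wrist (137?)
F=onz(cp,[(141*k,337*k)],.004);print('floor +x-y',F, (C[1]+C[2])/2-F)
```

```text
[[ 0.4155 -0.3978  0.022 ]
 [ 0.4078 -0.23    0.022 ]
 [ 0.5825 -0.3909  0.022 ]]
0.16713375087388435 0.16796224252044517 0.04137160133757861 0.046385389128597646 ctr [ 0.49515015 -0.31047405  0.022     ]
(array([ 0.40962798, -0.23219953,  0.01422632]), [np.float64(0.0030313288718831458), np.float64(0.003031328871883112)]) (array([ 0.58321025, -0.39341815,  0.01760859]), [np.float64(0.001138205333495476), np.float64(0.0011382053334953721)])
floor +x-y [[ 0.57926025 -0.39121481  0.004     ]] [[-0.0841101   0.08074077  0.018     ]]
```

Run:
```python
from h import *
planD([.5434,-.3079,.36],.044)
```

```text
t 14.3 eef [ 0.513  -0.1892  0.3701] F [ 0.   0.1 -3.1] tau [-0.02 -0.06 -0.03] shift [ 0.0093 -0.0239 -0.1203] rot [ 0.01    0.0011 -0.0022]
```

arm_command:
  moves: [0.001,-0.001,-0.005,0.003,0,0,1,0.001,-0.002,-0.01,0.003,0,0,1,0.001,-0.003,-0.015,0.003,0,0,1,0.001,-0.004,-0.017,0,0,0,1,0.001,-0.004,-0.017,0,0,0,1,0.001,-0.003,-0.017,0,0,0,1,0.001,-0.003,-0.014,0,0,0,1,0,-0.002,-0.009,0,0,0,1,0,-0.001,-0.005,0,0,0,1,0,0,0,0,0,0,1,0,0,0,0,0,0,1]

```text
clock: 15.22
eef_pos: [0.5438, -0.3128, 0.3587]
tool_rot: [-0.51, 0.487, 0.511, 0.491]
ft_force: [-0.4, 0.9, -3.4]
grip_width: 0.0192
```

Run:
```python
from h import *
planD([.5434,-.3079,.28],.044)
```

```text
t 15.22 eef [ 0.5438 -0.3128  0.3587] F [-0.4  0.9 -3.4] tau [ 0.07 -0.06  0.02] shift [0.0787 0.0004 0.0047] rot [-0.0007 -0.002  -0.0027]
```

Good. Descend in stages.

arm_command:
  moves: [0.008,0,0.002,0,-0.001,-0.002,1,0.012,0,0.002,0,0,0,1,0.014,0,0,0,0,0,1,0.014,0,0,0,0,0,1,0.012,0,0,0,0,0,1,0.008,0,0,0,0,0,1,0.004,0,0,0,0,0,1,0,0,0,0,0,0,1,0,0,0,0,0,0,1]

```text
clock: 15.97
eef_pos: [0.5432, -0.3032, 0.2818]
tool_rot: [-0.511, 0.484, 0.513, 0.491]
ft_force: [-0.2, -0.2, -3.5]
grip_width: 0.0194
```

Run:
```python
from h import *
planD([.5434,-.3079,.245],.044)
i=snap('side','s12.png')
cv2.imwrite('pics/s12b.png',cv2.resize(i[230:350,220:340,::-1],(600,600),interpolation=cv2.INTER_CUBIC))
```

```text
t 15.97 eef [ 0.5432 -0.3032  0.2818] F [-0.2 -0.2 -3.5] tau [ 0.04 -0.02 -0.02] shift [ 0.0368  0.0002 -0.005 ] rot [ 0.0053  0.0019 -0.0008]
```

View pics/s12b.png

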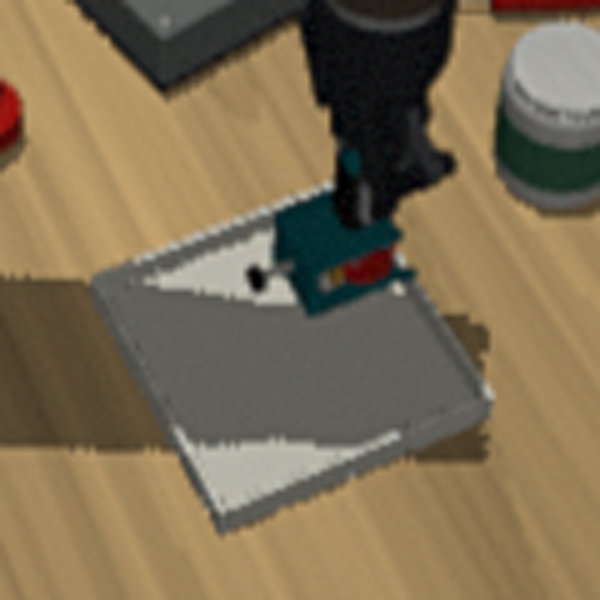

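arm_command:
  moves: [0.005,0,-0.003,0.005,0.002,0,1,0.009,0,-0.002,0,0,0,1,0.009,0,0,0,0,0,1,0.006,0,0,0,0,0,1,0.003,0,0,0,0,0,1,0,0,0,0,0,0,1,0,0,0,0,0,0,1]

```text
clock: 16.6
eef_pos: [0.5445, -0.3094, 0.2487]
tool_rot: [0.512, -0.486, -0.509, -0.492]
ft_force: [0.4, 0.3, -4.5]
grip_width: 0.0194
```

Run:
```python
from h import *
planD([.5434,-.3079,.2385],.044)
```

```text
t 16.6 eef [ 0.5445 -0.3094  0.2487] F [ 0.4  0.3 -4.5] tau [ 0.02 -0.   -0.03] shift [0.0102 0.0011 0.0015] rot [-0.0007 -0.0029  0.0033]
```

arm_command:
  moves: [0.003,0,0,0,-0.002,0.003,1,0.003,0,0,0,0,0,1,0.0015,0,0,0,0,0,1,0,0,0,0,0,0,1]

```text
clock: 16.93
eef_pos: [0.5448, -0.3095, 0.2409]
tool_rot: [0.511, -0.486, -0.51, -0.492]
ft_force: [-0.6, 0.1, -3.6]
grip_width: 0.0194
```

Run:
```python
from h import *
planD([.5434,-.3079,.2355],.044)
```

```text
t 16.93 eef [ 0.5448 -0.3095  0.2409] F [-0.6  0.1 -3.6] tau [ 0.01 -0.02  0.01] shift [0.0054 0.0014 0.0016] rot [-0.0007 -0.0011  0.0007]
```

arm_command:
  moves: [0.001,0,0,0,0,0,1,0.001,0,0,0,0,0,1,0.001,0,0,0,0,0,1,0,0,0,0,0,0,1]

```text
clock: 17.27
eef_pos: [0.5451, -0.3095, 0.2381]
tool_rot: [0.511, -0.486, -0.51, -0.492]
ft_force: [-0.2, 0.4, -3.6]
grip_width: 0.0195
```

arm_command:
  moves: [0.001,0,0,0,0,0,1,0,0,0,0,0,0,1]

```text
clock: 17.43
eef_pos: [0.5451, -0.3095, 0.2372]
tool_rot: [0.512, -0.486, -0.51, -0.492]
ft_force: [0.2, 0.2, -3.4]
grip_width: 0.0195
```

Run:
```python
from h import *
planD([.5434,-.3079,.2355],.044)
i=snap('side','s13.png');t=snap('wrist','w13.png')
cv2.imwrite('pics/s13b.png',np.hstack([cv2.resize(i[250:310,240:300,::-1],(400,400),interpolation=cv2.INTER_CUBIC),cv2.resize(t[60:260,150:350,::-1],(400,400))]))
```

```text
t 17.43 eef [ 0.5451 -0.3095  0.2372] F [ 0.2  0.2 -3.4] tau [ 0.02  0.04 -0.  ] shift [0.0017 0.0017 0.0016] rot [-0.0005 -0.0018  0.0019]
```

View pics/s13b.png

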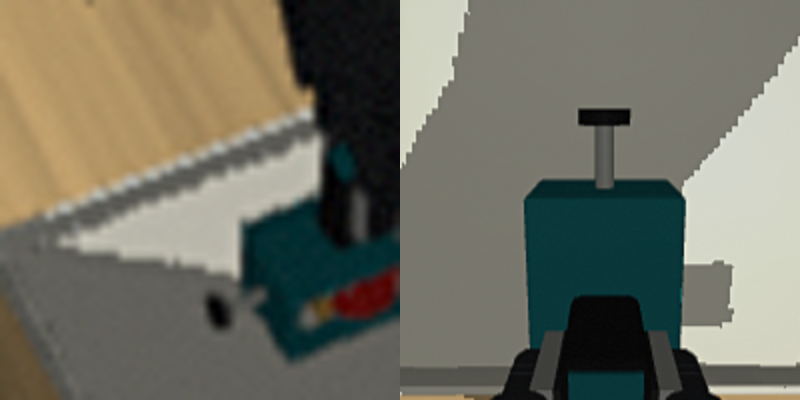

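arm_command:
  moves: [0.001,0,0,0,-0.001,0.002,1,0.0008,0,0,0,0,0,1,0,0,0,0,0,0,1]

```text
clock: 17.78
eef_pos: [0.5454, -0.3096, 0.2359]
tool_rot: [0.511, -0.486, -0.51, -0.492]
ft_force: [-0.2, -0.5, -3.3]
grip_width: 0.0192
```

Run:
```python
from h import *
for k in range(4):
  bot.camera('side') if k else 0
  planD([.5434,-.3079,.2355],.044)
i=snap('side','s14.png')
cv2.imwrite('pics/s14b.png',cv2.resize(i[260:320,260:320,::-1],(600,600),interpolation=cv2.INTER_CUBIC))
```

```text
t 17.78 eef [ 0.5454 -0.3096  0.2359] F [-0.2 -0.5 -3.3] tau [-0.01  0.02  0.08] shift [0.0004 0.0019 0.0018] rot [-0.0005 -0.0014  0.0008]
t 17.83 eef [ 0.5454 -0.3096  0.236 ] F [ 0.5  0.1 -3.7] tau [-0.02  0.   -0.04] shift [0.0005 0.0019 0.0018] rot [-0.0005 -0.0014  0.0008]
t 17.88 eef [ 0.5454 -0.3096  0.236 ] F [ 0.7 -0.3 -3.6] tau [-0.03 -0.03 -0.03] shift [0.0005 0.0019 0.0018] rot [-0.0005 -0.0014  0.0008]
t 17.93 eef [ 0.5454 -0.3096  0.236 ] F [ 0.  -0.2 -4.4] tau [ 0.01 -0.05  0.02] shift [0.0005 0.0019 0.0018] rot [-0.0005 -0.0014  0.0009]
```

View pics/s14b.png

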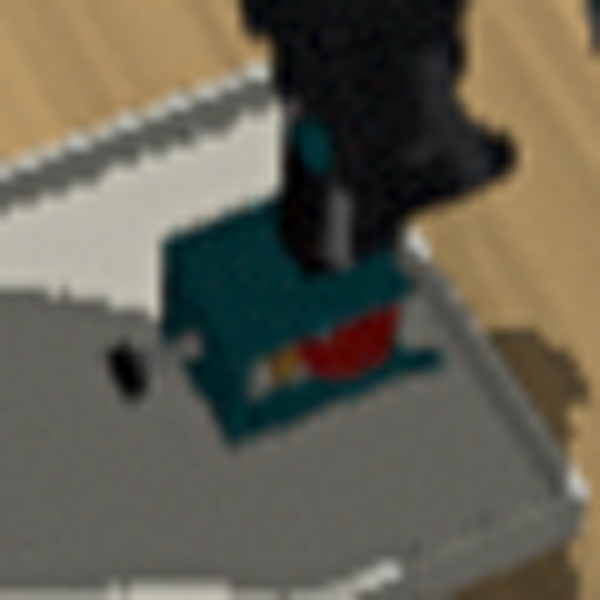

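arm_command:
  moves: [0.0008,0,0,0,0,0,1,0,0,0,0,0,0,1]

```text
clock: 18.15
eef_pos: [0.5454, -0.3096, 0.2353]
tool_rot: [0.511, -0.486, -0.51, -0.492]
ft_force: [-0.2, -0.4, -4.2]
grip_width: 0.0192
```

arm_command:
  moves: [0,0.002,0,0,0,0,1,0,0.002,0,0,0,0,1,0,0.002,0,0,0,0,1,0,0,0,0,0,0,1]

```text
clock: 18.48
eef_pos: [0.5388, -0.3099, 0.2352]
tool_rot: [0.511, -0.486, -0.51, -0.492]
ft_force: [0.4, -0.4, -3.9]
grip_width: 0.0195
```

Run:
```python
from h import *
planD([.5434,-.3079,.2355],.044)
i=snap('side','s15.png')
cv2.imwrite('pics/s15b.png',cv2.resize(i[260:320,260:320,::-1],(600,600),interpolation=cv2.INTER_CUBIC))
```

```text
t 18.48 eef [ 0.5388 -0.3099  0.2352] F [ 0.4 -0.4 -3.9] tau [-0.06 -0.05  0.02] shift [-0.0003 -0.0047  0.0018] rot [-0.0004 -0.0016  0.0008]
```

View pics/s15b.png

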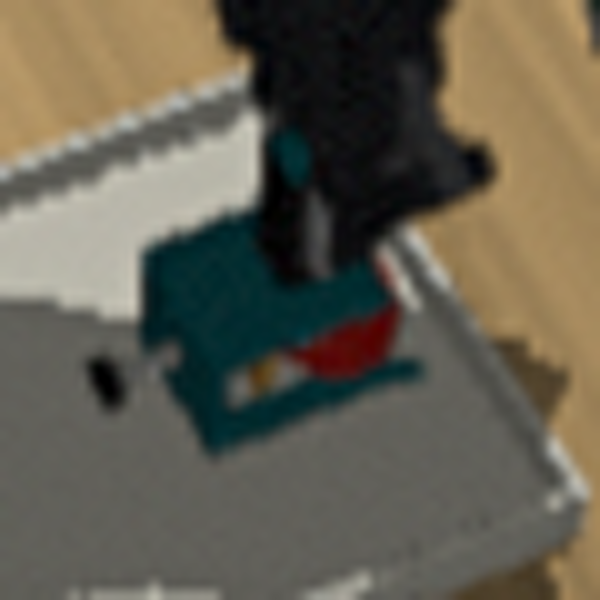

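arm_command:
  moves: [0,0.004,0,0,0,0,1,0,0.004,0,0,0,0,1,0,0.004,0,0,0,0,1,0,0,0,0,0,0,1]

```text
clock: 18.87
eef_pos: [0.5257, -0.3104, 0.2352]
tool_rot: [0.511, -0.486, -0.51, -0.492]
ft_force: [-0.0, 0.6, -3.9]
grip_width: 0.0191
```

Run:
```python
from h import *
planD([.5434,-.3079,.2355],.044)
```

```text
t 18.87 eef [ 0.5257 -0.3104  0.2352] F [-0.   0.6 -3.9] tau [0.01 0.05 0.01] shift [-0.0002 -0.0178  0.0018] rot [-0.0003 -0.0017  0.001 ]
```

arm_command:
  moves: [0,0.004,0,0,0,0,1,0,0.004,0,0,0,0,1,0,0.004,0,0,0,0,1,0,0.004,0,0,0,0,1,0,0.004,0,0,0,0,1,0,0,0,0,0,0,1]

```text
clock: 19.37
eef_pos: [0.5031, -0.3114, 0.2352]
tool_rot: [0.511, -0.486, -0.51, -0.492]
ft_force: [-0.2, 0.1, -3.8]
grip_width: 0.0194
```

Run:
```python
from h import *
planD([.5434,-.3079,.2355],.044)
i=snap('side','s16.png')
cv2.imwrite('pics/s16b.png',cv2.resize(i[250:325,240:315,::-1],(600,600),interpolation=cv2.INTER_CUBIC))
```

```text
t 19.37 eef [ 0.5031 -0.3114  0.2352] F [-0.2  0.1 -3.8] tau [0.01 0.02 0.01] shift [-0.     -0.0404  0.0018] rot [-0.0008 -0.0017  0.0009]
```

View pics/s16b.png

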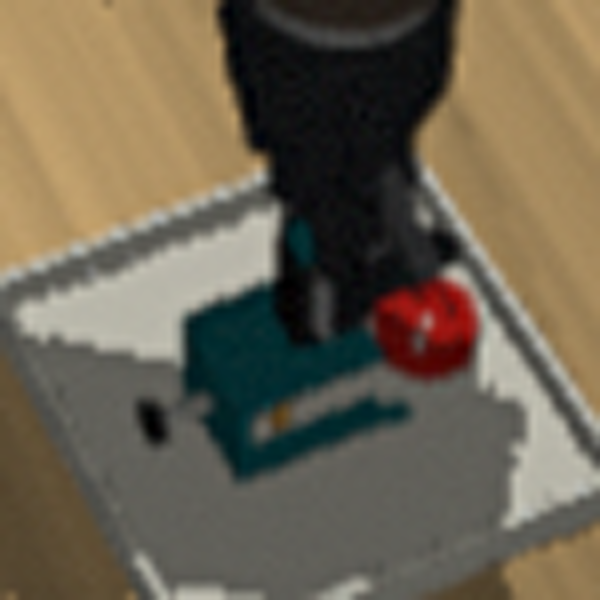

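arm_command:
  moves: [0,0.003,0,0,0,0,1,-0.002,0,0,0,0,0,1,-0.002,0.001,0,0,0,0,1,-0.003,0.002,0,0,0,0,1,-0.003,0.003,0,0,0,0,1,-0.004,0.003,0,0,0,0,1]

```text
clock: 19.92
eef_pos: [0.4911, -0.312, 0.2498]
tool_rot: [0.512, -0.486, -0.51, -0.492]
ft_force: [0.3, -0.3, -2.8]
grip_width: 0.0192
```

Run:
```python
from h import *
planD([.49,-.3119,.30],.044)
```

```text
t 19.92 eef [ 0.4911 -0.312   0.2498] F [ 0.3 -0.3 -2.8] tau [ 0.01 -0.03 -0.04] shift [-0.0502  0.0008  0.0003] rot [ 0.0003 -0.0016  0.0017]
```

arm_command:
  moves: [-0.008,0,0,0,0,0,1,-0.015,0,0,0,0,0,1,-0.025,0,0,0,0,0,1,-0.025,0,0,0,0,0,1,-0.025,0,0,0,0,0,1,-0.015,0,0,0,0,0,1,-0.005,0,0,0,0,0,1,0,0,0,0,0,0,1]

```text
clock: 20.58
eef_pos: [0.4883, -0.3122, 0.3781]
tool_rot: [0.512, -0.486, -0.51, -0.492]
ft_force: [-0.4, 0.1, -3.8]
grip_width: 0.019
```

Run:
```python
from h import *
planD([.464,.3175,.37],.044)
i=snap('side','s17.png')
cv2.imwrite('pics/s17b.png',cv2.resize(i[240:340,230:330,::-1],(600,600),interpolation=cv2.INTER_CUBIC))
```

```text
t 20.58 eef [ 0.4883 -0.3122  0.3781] F [-0.4  0.1 -3.8] tau [-0.05 -0.06 -0.05] shift [ 0.0103 -0.003   0.6301] rot [-0.0005 -0.0023  0.0029]
```

View pics/s17b.png

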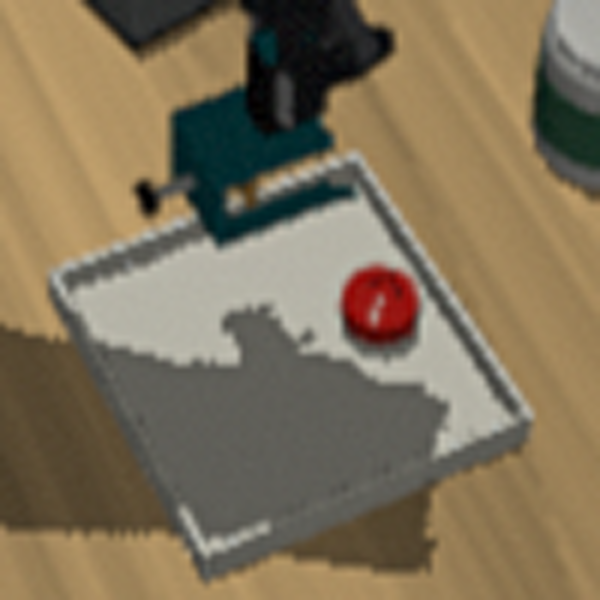

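Cap stands on its hub in the tray. Now back to the pad.

arm_command:
  moves: [0,0,0.012,0,0,0,1,0,0,0.022,0,0,0,1,0,0,0.03,0,0,0,1,0,0,0.036,0,0,0,1,0,0,0.036,0,0,0,1,0,0,0.036,0,0,0,1,0,0,0.036,0,0,0,1,0,0,0.036,0,0,0,1,0,0,0.036,0,0,0,1,0,0,0.036,0,0,0,1,0,0,0.036,0,0,0,1,0,0,0.036,0,0,0,1,0,0,0.036,0,0,0,1,0,0,0.036,0,0,0,1,0,0,0.036,0,0,0,1,0,0,0.03,0,0,0,1,0,0,0.02,0,0,0,1,0,0,0.01,0,0,0,1,0,0,0,0,0,0,1]

```text
clock: 22.22
eef_pos: [0.4476, 0.2749, 0.353]
tool_rot: [-0.499, 0.497, 0.522, 0.481]
ft_force: [-0.5, 0.0, -2.7]
grip_width: 0.0195
```

Run:
```python
from h import *
planD([.464,.3175,.35],-.19)
```

```text
t 22.22 eef [0.4476 0.2749 0.353 ] F [-0.5  0.  -2.7] tau [-0.11 -0.2   0.  ] shift [ 0.0026 -0.0183  0.0419] rot [ 0.2332 -0.003  -0.0462]
```

arm_command:
  moves: [0,-0.009,0.02,0,-0.001,-0.02,1,0,-0.009,0.015,0,-0.001,-0.02,1,0,0,0.006,0.04,0,-0.006,1,0,0,0,0.06,0,0,1,0,0,0,0.06,0,0,1,0,0,0,0.05,0,0,1,0,0,0,0,0,0,1,0,0,0,0,0,0,1]

```text
clock: 22.88
eef_pos: [0.4612, 0.3103, 0.3439]
tool_rot: [-0.453, 0.547, 0.452, 0.539]
ft_force: [0.0, 0.4, -3.1]
grip_width: 0.0195
```

Run:
```python
from h import *
planD([.464,.3175,.26],-.19)
```

```text
t 22.88 eef [0.4612 0.3103 0.3439] F [ 0.   0.4 -3.1] tau [ 0.03 -0.07  0.05] shift [ 0.0838 -0.0019  0.0083] rot [ 0.0089 -0.0144 -0.0116]
```

arm_command:
  moves: [0.01,-0.002,0.008,0.009,-0.014,-0.011,1,0.015,0,0,0,0,0,1,0.018,0,0,0,0,0,1,0.015,0,0,0,0,0,1,0.008,0,0,0,0,0,1,0,0,0,0,0,0,1,0,0,0,0,0,0,1]

```text
clock: 23.47
eef_pos: [0.4652, 0.3126, 0.2747]
tool_rot: [-0.451, 0.544, 0.45, 0.547]
ft_force: [0.7, 0.1, -3.3]
grip_width: 0.0196
```

Run:
```python
from h import *
o=bot.get_obs();t=snap('wrist','w18.png');planD([.464,.3175,.245],-.19,o)
cv2.imwrite('pics/w18b.png',cv2.resize(t[60:310,130:380,::-1],(600,600)))
cp=campose('wrist',o)
```

```text
t 23.47 eef [0.4652 0.3126 0.2747] F [ 0.7  0.1 -3.3] tau [-0.04  0.01 -0.06] shift [0.0297 0.0022 0.0045] rot [ 0.0004 -0.0038 -0.0014]
```

View pics/w18b.png

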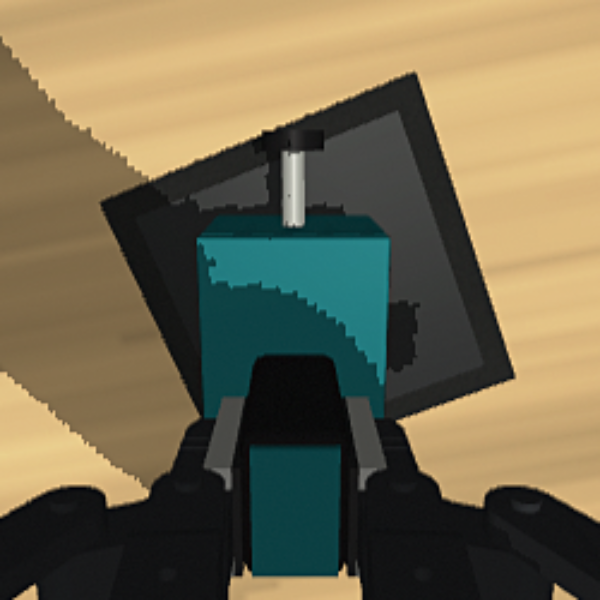

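arm_command:
  moves: [0.008,0.001,0.0045,0,-0.003,-0.001,1,0.008,0,0,0,0,0,1,0.006,0,0,0,0,0,1,0.003,0,0,0,0,0,1,0,0,0,0,0,0,1,0,0,0,0,0,0,1]

```text
clock: 24.02
eef_pos: [0.4663, 0.3186, 0.2503]
tool_rot: [-0.451, 0.54, 0.45, 0.55]
ft_force: [0.1, 0.6, -2.7]
grip_width: 0.0194
```

Run:
```python
from h import *
planD([.464,.3175,.236],-.19)
```

```text
t 24.02 eef [0.4663 0.3186 0.2503] F [ 0.1  0.6 -2.7] tau [-0.06 -0.07  0.  ] shift [ 0.0143  0.0022 -0.0016] rot [0.001  0.0036 0.0039]
```

arm_command:
  moves: [0.005,0.001,-0.001,0.001,0.003,0.003,1,0.004,0,0,0,0,0,1,0.003,0,0,0,0,0,1,0,0,0,0,0,0,1]

```text
clock: 24.35
eef_pos: [0.4653, 0.318, 0.2377]
tool_rot: [-0.451, 0.542, 0.45, 0.549]
ft_force: [0.8, -0.6, -4.5]
grip_width: 0.0194
```

arm_command:
  moves: [0.0015,0,0,0,0,0,1,0,0,0,0,0,0,1]

```text
clock: 24.52
eef_pos: [0.4653, 0.3179, 0.2358]
tool_rot: [-0.451, 0.542, 0.45, 0.548]
ft_force: [-0.4, 0.3, -3.5]
grip_width: 0.0191
```

Run:
```python
from h import *
planD([.464,.3175,.234],-.19)
```

```text
t 24.52 eef [0.4653 0.3179 0.2358] F [-0.4  0.3 -3.5] tau [-0.05  0.06 -0.01] shift [ 0.0018  0.0012 -0.0007] rot [-0.      0.0007  0.0011]
```

arm_command:
  moves: [0.001,0,0,0,0.0005,0.001,1,0,0,0,0,0,0,1]

```text
clock: 24.68
eef_pos: [0.4654, 0.3179, 0.2349]
tool_rot: [-0.451, 0.542, 0.45, 0.548]
ft_force: [0.1, -0.7, -3.8]
grip_width: 0.0194
```

arm_command:
  moves: [0.001,0,0,0,0,0,1]

```text
clock: 24.77
eef_pos: [0.4656, 0.3181, 0.2342]
tool_rot: [-0.451, 0.542, 0.45, 0.548]
ft_force: [3.1, 0.1, 7.4]
grip_width: 0.0193
```

arm_command:
  moves: [0.001,0,0,0,0,0,1]

```text
clock: 24.85
eef_pos: [0.4657, 0.3181, 0.2342]
tool_rot: [-0.451, 0.542, 0.45, 0.549]
ft_force: [-3.3, -1.7, 8.8]
grip_width: 0.0194
```

Run:
```python
from h import *
planD([.464,.3175,.234],-.19)
```

```text
t 24.85 eef [0.4657 0.3181 0.2342] F [-3.3 -1.7  8.8] tau [-0.64  0.9  -0.  ] shift [ 0.0002  0.0015 -0.0009] rot [-0.0001  0.0013  0.0013]
```

Standing on the pad (contact at the expected height 0.234). Relax and open.

arm_command:
  moves: [0,0,0,0,0,0,1,0,0,0,0,0,0,0,0,0,0,0,0,0,-0.5,0,0,0,0,0,0,-1,0,0,0,0,0,0,-1,0,0,0,0,0,0,-1,0,0,0,0,0,0,-1]

```text
clock: 25.43
eef_pos: [0.4671, 0.3191, 0.237]
tool_rot: [-0.451, 0.539, 0.45, 0.551]
ft_force: [-0.4, 0.1, 0.3]
grip_width: 0.0854
```

Run:
```python
from h import *
print(bot.get_obs()['grip_width']);planD([.464,.3175,.234],-.19)
i=snap('side','s19.png');t=snap('wrist','w19.png')
cv2.imwrite('pics/s19b.png',np.hstack([cv2.resize(i[120:200,160:240,::-1],(400,400),interpolation=cv2.INTER_CUBIC),cv2.resize(t[60:310,130:380,::-1],(400,400))]))
```

```text
0.08535192984737544
t 25.43 eef [0.4671 0.3191 0.237 ] F [-0.4  0.1  0.3] tau [-0.02  0.01 -0.01] shift [ 0.003   0.0028 -0.0022] rot [-0.0001  0.0069  0.0064]
```

View pics/s19b.png

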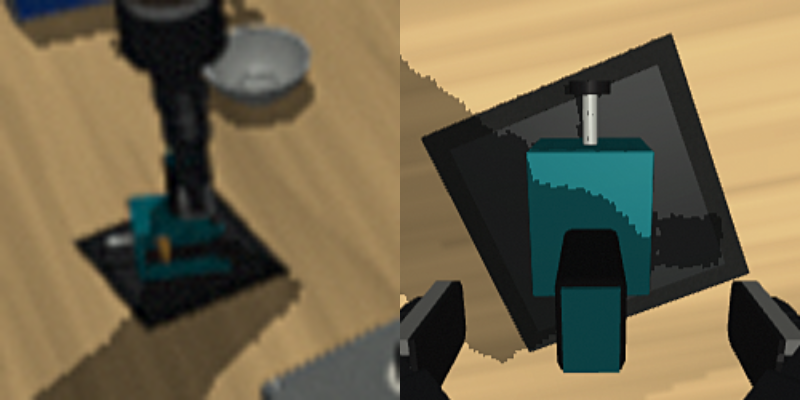

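Released, upright. Retreat straight up.

arm_command:
  moves: [-0.008,0,0,0,0,0,-1,-0.015,0,0,0,0,0,-1,-0.025,0,0,0,0,0,-1,-0.03,0,0,0,0,0,-1,-0.03,0,0,0,0,0,-1,-0.02,0,0,0,0,0,-1,0,0,0,0,0,0,-1,0,0,0,0,0,0,-1]

```text
clock: 26.2
eef_pos: [0.4642, 0.3171, 0.372]
tool_rot: [-0.451, 0.541, 0.45, 0.55]
ft_force: [-0.5, 0.3, -0.7]
grip_width: 0.0854
```

Run:
```python
from h import *
o=bot.get_obs();i=snap('side','s20.png');t=snap('top','t20.png');w=snap('wrist','w20.png')
print(o['clock'],o['eef_pos'])
cv2.imwrite('pics/f1.png',np.hstack([cv2.resize(i[120:200,160:240,::-1],(400,400),interpolation=cv2.INTER_CUBIC),cv2.resize(i[250:330,230:310,::-1],(400,400),interpolation=cv2.INTER_CUBIC)]))
```

```text
26.2 [0.4642165  0.31710476 0.37195761]
```

View pics/f1.png

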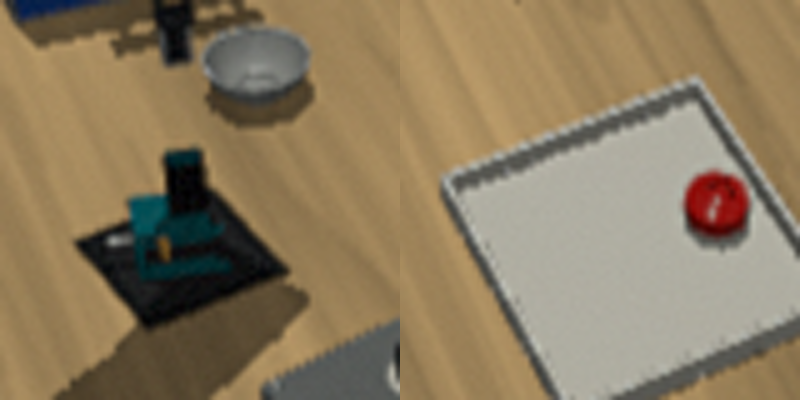

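View pics/t20.png

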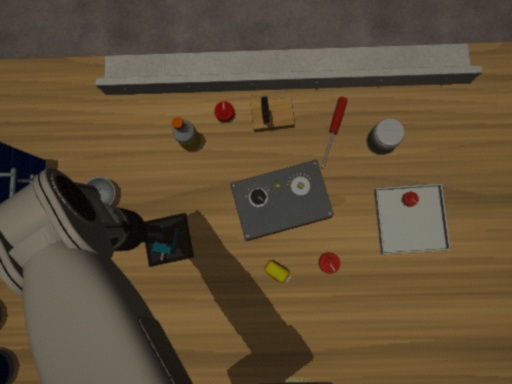

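View pics/w20.png

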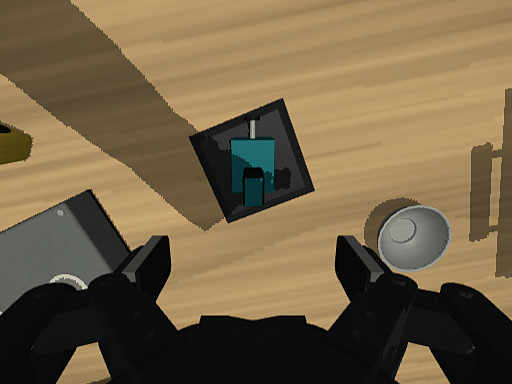

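Run:
```python
from h import *
im=rd('t20.png');h=hsv(im);m=((h[...,0]<8)|(h[...,0]>172))&(h[...,1]>170)&(h[...,2]>90);t=campose('top')
for c in cont(m):
    e=cv2.fitEllipse(c);print(np.round(e[0],1),onz(t,[e[0]],.027).round(3))
bot.job_done()
```

```text
[329.1 262.3] [[ 0.389 -0.095  0.027]]
[223.5 110.4] [[0.795 0.168 0.027]]
[338.6 112.7] [[ 0.779 -0.138  0.027]]
[410.4 198.2] [[ 0.546 -0.31   0.027]]
the job is handed in; nothing more can be done
```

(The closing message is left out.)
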